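# Move the hammer to the other fold-down hook and fold its old hook away

### The job

A finished loudspeaker cabinet is to be stood close to the tool board, so the hook that the hammer hangs on must be put away: swing the other, empty hook down until it bears firmly on its stop screw, move the hammer over and hang it there in the same manner, head across both prongs and handle down between them, and then fold the emptied hook up flat against its plate. Each hook's stop screw is set differently, so feel for the stop and for the plate and go gently (a push of some 10 N at the tips seats a hook, over 15 N strains it), set the hammer down softly, do not drop it, and leave the other things on the bench where they are.

Things in the scene. Friction and masses are not known exactly. Their poses are not given: they have to be found in the camera images.
- board: upright plywood tool board bolted to the bench, 470 mm long, 320 tall, 18 thick, with two equal steel fold-down hooks 150 to 170 mm apart on its face; either one may hold the hammer. Origin mid-foot; the face looks along its -x, y runs along it, z up. A steel rule and a try square lie flat on the face near its ends
- hook_a: plate of the empty fold-down hook (folded up at the start): 68 mm wide steel. Origin at hinge-axis height (262 mm above the bench), mid-width, on the back of the plate (the board's face; the plate is 3 mm thick). x points into the board (-x is straight out), y along the board, z up. The hinge axis runs along y at x = -24 mm, z = 0. The plate ends 62 mm, the board 58 mm above it.
- prongs_a: the two prongs of hook_a: 8 x 8 mm bars, centre lines at y = -20 and +20 mm (gap 32, 48 mm over the outsides), 60 mm long. Origin on the hinge axis, z along them to the tips, y along the axis. Each tip is turned 12 mm to +x: towards the board when folded, upwards when down. Between them a heel, 14 mm wide, juts 29 mm to -x: straight out when folded, down onto the stop screw when lowered.
- fold_a (a joint): hinge of hook_a: 0 = prongs straight up, tips on the rubber buffer; pi/2 = prongs level, straight out. Starts at 0 to 0.3. Stiff friction hinge: about 5 N at the tips swings it and it stays where left, even under the hammer. The stop screw ends the swing at 1.33 to 1.65, never the same: feel it. Well seated, the heel still presses on the screw once let go.
- tips_a (a point): midway between the ends of hook_a's two prongs, on their centre lines, 60 mm from the hinge axis
- stop_a: the stop of hook_a: steel boss on the plate with an adjusting screw, 23 mm below the hinge axis, whose end stops the heel. Origin = origin of hook_a, NOT the screw's end. Over 30 N of the heel on the screw strains it (failed): that is about 16 N at the tips; 8 to 12 N there seats it well.
- hook_b: plate of the equal fold-down hook on which the hammer hangs at the start: 68 mm wide steel. Origin at hinge-axis height (262 mm above the bench), mid-width, on the back of the plate (the board's face; the plate is 3 mm thick). x points into the board (-x is straight out), y along the board, z up. The hinge axis runs along y at x = -24 mm, z = 0. The plate ends 62 mm, the board 58 mm above it.
- prongs_b: the two prongs of hook_b: 8 x 8 mm bars, centre lines at y = -20 and +20 mm (gap 32, 48 mm over the outsides), 60 mm long. Origin on the hinge axis, z along them to the tips, y along the axis. Each tip is turned 12 mm to +x: towards the board when folded, upwards when down. Between them a heel, 14 mm wide, juts 29 mm to -x: straight out when folded, down onto the stop screw when lowered.
- fold_b (a joint): hinge of hook_b, like fold_a: starts at pi/2 (prongs level, under the hammer); 0 = prongs straight up, tips on the rubber buffer; folded flat means under 0.06. About 5 N at the tips swings it; it stays where left.
- tips_b (a point): midway between the ends of hook_b's two prongs, on their centre lines, 60 mm from the hinge axis
- pad_b: rubber buffer on hook_b's plate, 56 x 10 mm, 5 mm thick, 55 mm above the hinge axis; the folded tips rest on it. Pressing them on it with more than 25 N strains the hook (failed). Origin = origin of hook_b.
- hammer: bench hammer, 0.2 to 0.39 kg. Origin mid-underside of the head; y along the head, z up as it hangs. Head 22 mm thick (x), 22 high, 105 long, round face at -y, flat-sided over its middle 44 mm. Handle along -z, 15 (x) by 22 mm (y), 26 mm low down, to 212 mm below the origin; 4 mm stand out above the head. Rests on both prongs of hook_b, 52 to 62 mm out from the board.
- tape: roll of masking tape lying below the hooks, 100 mm wide, 25 mm high
- screw_tub: grey open tub of screws by the board, 75 x 95 mm, 30 mm high
- woofer: bass driver, face up, 166 mm wide, 80 mm high
- tweeter: tweeter, face up, 104 mm wide, 37 mm high
- crossover: crossover board with copper coils and capacitors, 120 x 180 mm, 42 mm high
- screwdriver: screwdriver lying on the bench, about 200 mm long
- glue: white glue bottle, 60 mm wide, 170 mm high
- driver: cordless screwdriver lying on its side, about 190 mm long, 60 mm high
Not all that is in view belongs to the job. What is meant by the hammer is not purple or white, and is the smaller of those in its own colour.

How it is judged (in metres and radians):
On the way, in this order (a step that is already met when the one before it is completed fails the run):
1. the empty hook is swung down and its heel bears on its stop screw (contact force between prongs_a and stop_a above 3 N), for 0.3 s.
2. the hammer hangs on that hook, let go, the hook still bearing on its stop (x of hammer in the frame of hook_a between -0.082 and -0.036 m and y of hammer in the frame of hook_a between -0.012 and 0.012 m and z of hammer in the frame of hook_a between -0.012 and 0.03 m and angle between hammer's own z axis and vertical below 0.45 rad and contact force between hammer and prongs_a above 1 N and contact force between the fingers and hammer below 0.1 N and linear speed of hammer below 0.03 m/s and contact force between prongs_a and stop_a above 3 N), for 0.3 s.
At the end, for the whole second after the job is handed in: hook_a is down, its heel pressing on its stop screw (over 3 N); the hammer rests on both its prongs, let go, handle down (36 to 82 mm out from the board, within 12 mm of the prongs' middle, tilted under 0.45 rad); hook_b is folded flat (under 0.06 rad) (all of step 2 and value of joint fold_b below 0.06 rad and velocity of joint fold_b below 0.1 rad/s); the robot touches nothing.
It fails at once if hook_a's heel is forced onto its stop screw with more than 30 N (about 16 N at the tips) (contact force between prongs_a and stop_a above 30 N).
It fails at once if hook_b's tips are pressed on the rubber buffer with more than 25 N (contact force between prongs_b and pad_b above 25 N).
It fails at once if the hammer is banged or pressed on a hook with more than 25 N (contact force between hammer and prongs_a above 25 N or contact force between hammer and prongs_b above 25 N).
It fails at once if the hammer is dropped or lowered onto the bench (height (world z) of hammer below 0.225 m).
It fails at once if one of the other things is moved more than 20 mm (distance of any of tape, screw_tub, woofer, tweeter, crossover, screwdriver, glue, driver from where it was at the start of the episode above 0.02 m).
It also fails if it takes over 72 s, if anything falls off the work surface, if the arm or the gripper's body presses on something with over 40 N, if the wrist force passes 120 N, or if a joint passes its speed limit or range.

### The arm

A 6-joint arm with a two-finger parallel gripper is mounted at the origin on the work surface. World frame = base frame: x ahead of the robot, y to its left, z up, the work surface at z = 0. Lengths are in mm, angles in degrees, forces in N, time in s.
With the tool pointing down it reaches from about 350 to 950 mm from the base axis. Payload 17.4 kg.
Tool frame: the origin (TCP) lies midway between the tips of the shut fingers; the grasp point (between the pads) lies 19 mm behind it; z points along the fingers, y is the direction in which the jaws open and shut (so a half turn about z gives the same grasp; the last joint's range is limited). The gripper opens to 93 mm and grips with 3 to 60 N. Pads are 15 mm wide; open, the fingers measure 128 mm over their backs; the gripper's body (75 mm by 188 mm) begins 65 mm behind the grasp point.
Start: joints at [65.157, 6.646, 82.598, -0, 90.757, -2.166], TCP at [260.252, 622.817, 218.646] pointing down, gripper open.
Joint ranges: [-162.19, 162.19], [-47.58, 125.68], [4.15, 143.07], [-65.23, 245.23], [0.69, 171.88], [-170.13, 170.13]. Speed limits (degrees/s): [108.29, 108.29, 127.2, 180, 180, 180].

### API

Orientations are given as [roll, pitch, yaw] about the fixed x, y, z axes, in that order (R = Rz(yaw) Ry(pitch) Rx(roll)).
In Python, from bench import manip, eyes, ticket gives the robot as it stands. The module is installed in compiled form; this text tells all that it offers.
- The arm moves only by the shell command python3 -m jog 'ROWS' [OPENING]. ROWS is JSON, a list of rows, each an object with "delta_pos": the shift along the world's x, y, z in mm, a list of three; "dr": the turn, a rotation vector about the world's x, y, z in degrees, a list of three. A call has exactly 10 rows; each row is the pose to reach, as a shift and turn from the pose commanded when the call began; what a row does not reach only later rows make up. A row lasts 1/12 s, in which the tool goes at most 41.7 mm and 7.16 degrees, less where a joint would pass 70% of its speed; a pose out of reach is approached as far as the arm can. A call with a gripper value outside its range is refused whole. OPENING is the closure, from 0 (fully open) to 1 (shut), set as the call begins (- or left out, the last holds). The fingers move at their own pace and stop on an object; the grip force is fixed at half the most. Time passes only in rows, so rows that repeat a pose let the fingers close, or fill a call up. It gives the time, the measured TCP pose, the force and the opening at its end, in the units of the state.
- manip.observe(): the state, without advancing time (a new reading comes with each control period).
- eyes.capture(name): name is "side" or "top" or "wrist"; returns the picture (384x512x3 uint8, red, green, blue); there is no depth.
- eyes.camera_info(name): a dict with "camera_matrix" (3x3 intrinsics, pixels), "R" (3x3) and "t" (3): a world point X has camera coordinates R X + t. Camera axes: x right, y down, z forward; pixel columns grow to the right and rows downward; lengths in mm; the calibration is good to about 2 mm. A picture is of the moment at which its call begins: read the wrist's pose just before it. camera_info takes no time and is no camera call; for the wrist camera it gives the pose at the moment of the call.
- ticket.sign_off(): hands the job in, once; it reports no verdict.
The state is a dict: "time": time; "joint_positions": joint angles; "qvel": joint speeds; "effort": joint torques, N m; "tcp_pos": TCP position; "tcp_rot": TCP orientation; "ft_force": force on the tool from outside, world axes, zero at the start; "ft_torque": the same for the moment, N m; "grip_width": opening from 0.0 (shut) to 1.0 (fully open).
Only numpy, scipy, OpenCV 4.12 (cv2) and the standard library are available. Lean on these libraries where they do the work, as an engineer would, in place of code of your own. Each camera call takes 0.05 s, during which the arm holds its last target. There are 200 camera calls.

## Working session

There is one attempt and no reset: what is moved stays moved. The work goes in short steps, Python scripts to look and compute and a shell command to move; the robot and the scene stay as the last step left them, time stands still between calls to the robot, and variables do not carry over. Pictures are saved under pics/ and viewed, about 8 in all and at most 12, crops included, and the job is handed in when it is done.

```bash
mkdir -p pics; cat > h.py <<'E'
import numpy as np, cv2, json
from bench import manip, eyes, ticket
def save(name, fn):
    im=eyes.capture(name); cv2.imwrite('pics/'+fn, im[:,:,::-1]); return im
def cam(name):
    c=eyes.camera_info(name); return np.array(c["camera_matrix"]),np.array(c["R"]),np.array(c["t"]).ravel()
def ray(c,u,v):
    K,R,t=c; d=R.T@np.linalg.solve(K,[u,v,1.]); return -R.T@t, d/np.linalg.norm(d)
def onplane(c,u,v,p,n):
    o,d=ray(c,u,v); p=np.array(p,float);n=np.array(n,float); return o+d*((p-o)@n)/(d@n)
def onz(c,u,v,z): return onplane(c,u,v,[0,0,z],[0,0,1])
def tri(c1,p1,c2,p2):
    o1,d1=ray(c1,*p1);o2,d2=ray(c2,*p2)
    s=np.linalg.lstsq(np.array([d1,-d2]).T,o2-o1,rcond=None)[0]
    a=o1+d1*s[0];b=o2+d2*s[1]; return (a+b)/2,np.linalg.norm(a-b)
def proj(c,X):
    K,R,t=c; q=K@(R@np.array(X,float)+t); return q[:2]/q[2]
E
python3 - <<'E'
from h import *
print(manip.observe())
a=save('side','side0.png');b=save('top','top0.png');w=save('wrist','w0.png')
for n in('side','top','wrist'):
    c=cam(n); print(n,c[0].round(1).tolist(),(-c[1].T@c[2]).round(),c[1].round(3).tolist())
cv2.imwrite('pics/st0.png',np.hstack([a,b])[:,:,::-1])
E
python3 -c "
import cv2;i=cv2.imread('pics/side0.png');cv2.imwrite('pics/side0b.png',cv2.resize(i,(800,600),interpolation=cv2.INTER_CUBIC))
i=cv2.imread('pics/top0.png');cv2.imwrite('pics/top0b.png',cv2.resize(i,(800,600),interpolation=cv2.INTER_CUBIC))"
```

```text
{'time': 0.0, 'joint_positions': array([ 6.51573205e+01,  6.67461742e+00,  8.26355875e+01,  5.56585983e-04,
        9.07551531e+01, -2.16336109e+00]), 'qvel': array([-0.05612201,  0.06860605,  0.07909105,  0.00431172,  0.13506532,
       -0.01119396]), 'effort': array([-7.35648809e-04, -7.21225476e+01, -6.22622037e+01,  7.79063185e-02,
        2.34896987e-02, -1.12380633e-04]), 'tcp_pos': array([260.15839002, 622.63740609, 217.90109158]), 'tcp_rot': array([-1.79934710e+02, -3.02333603e-03,  1.57320687e+02]), 'ft_force': array([-0.21958864,  0.36415043,  0.36681388]), 'ft_torque': array([ 0.02744314, -0.00642471, -0.01998443]), 'grip_width': 1.0011049033606594}
side [[456.6, 0.0, 260.0], [0.0, 456.6, 191.7], [0.0, 0.0, 1.0]] [  131. -1133.  1318.] [[0.95, -0.31, -0.022], [-0.227, -0.646, -0.729], [0.212, 0.698, -0.684]]
top [[435.8, 0.0, 251.3], [0.0, 435.8, 189.1], [0.0, 0.0, 1.0]] [ 372.   22. 1612.] [[-0.011, -1.0, 0.015], [-0.997, 0.01, -0.076], [0.076, -0.016, -0.997]]
wrist [[320.6, 0.0, 254.5], [0.0, 320.6, 197.1], [0.0, 0.0, 1.0]] [199. 648. 384.] [[0.385, 0.923, -0.001], [0.896, -0.374, 0.239], [0.221, -0.093, -0.971]]
```

View pics/side0b.png

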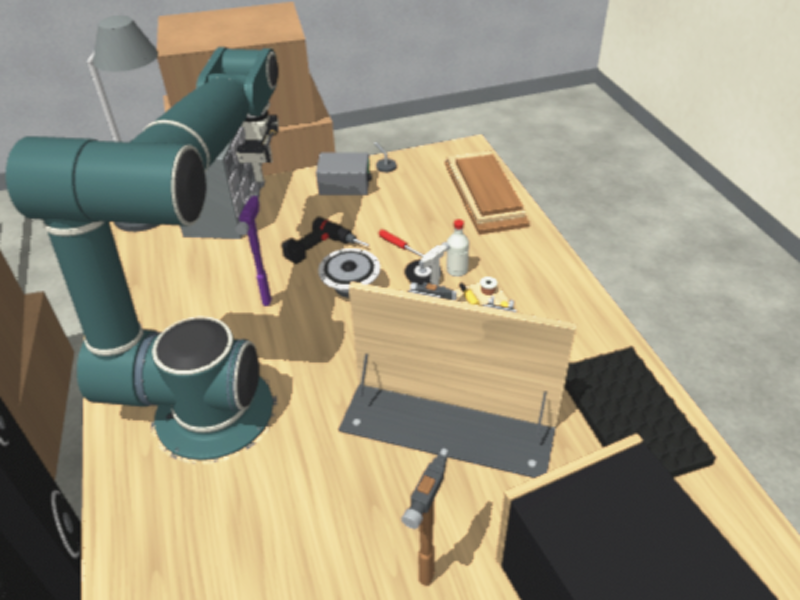

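View pics/top0b.png

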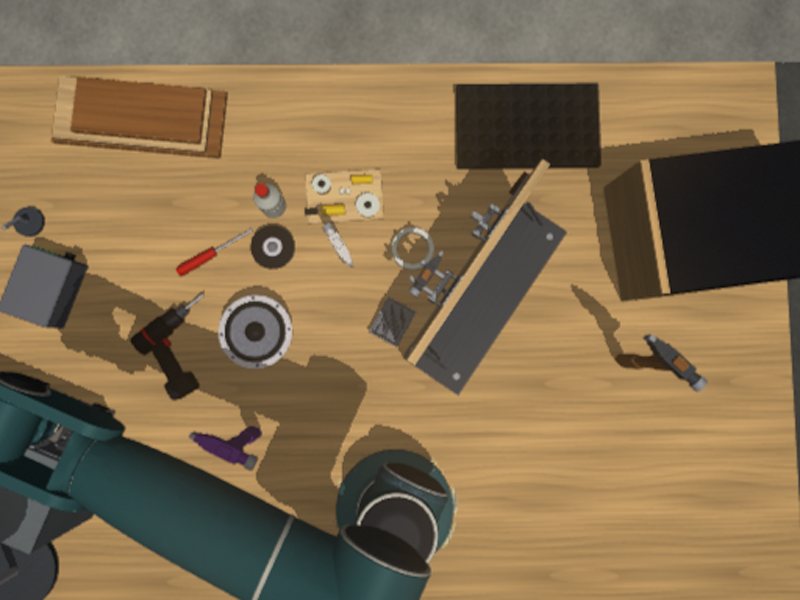

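Side view: the board seen from behind, face towards +x/+y. Top view: hammer on the hook near (432,278), the empty hook near (487,220) in the 800-px picture; tape at (412,247) below, tub at (390,320). I'll zoom in on the top view.

```bash
python3 -c "
import cv2;i=cv2.imread('pics/top0.png')[95:240,230:360];cv2.imwrite('pics/t_crop.png',cv2.resize(i,None,fx=4,fy=4,interpolation=cv2.INTER_CUBIC))"
python3 - <<'E'
from h import *
c=cam('top');s=.64
for u,v,z in [(546,162,320),(411,360,320),(566,232,5),(459,392,5)]: print(onz(c,u*s,v*s,z).round())
E
```

```text
[ 727. -299.  320.]
[348. -32. 320.]
[ 643. -421.    5.]
[ 266. -157.    5.]
```

View pics/t_crop.png

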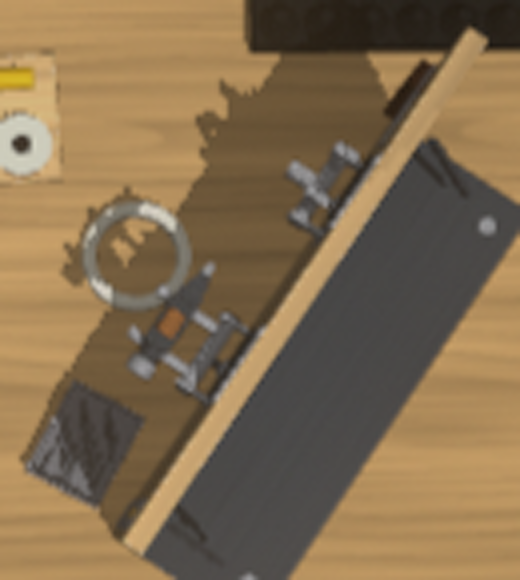

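```bash
python3 - <<'E'
from h import *
c=cam('top')
P=lambda x,y,z: onz(c,230+x/4,95+y/4,z)
A=P(120,537,320);B=P(471,28,320);print(A,B,np.linalg.norm(A-B))
u=(B-A)/np.linalg.norm(B-A);f=np.array([-u[1],u[0],0]);print(u,f,np.degrees(np.arctan2(f[1],f[0])))
for n,x,y,z in [('hinge b1',185,385,262),('b2',240,322,262),('tip b',135,335,274),('head e1',143,362,285),('head e2',210,268,285),('wood',172,322,292),('a tip',300,172,320),('a tip2',345,150,320),('a1',305,222,262),('a2',355,160,262)]:
    p=P(x,y,z);print(n,p.round(),'along %.0f out %.0f'%((p-A)@u,(p-A)@f))
E
```

```text
[351.23021462 -23.26938447 320.        ] [ 732.45723468 -294.16752781  320.        ] 467.6749350696699
[ 0.81515384 -0.57924452  0.        ] [0.57924452 0.81515384 0.        ] 54.60257626330944
hinge b1 [467. -77. 262.] along 126 out 23
b2 [ 516. -121.  262.] along 191 out 16
tip b [506. -38. 274.] along 135 out 77
head e1 [484. -44. 285.] along 120 out 60
head e2 [556. -96. 285.] along 209 out 59
wood [514. -66. 292.] along 157 out 59
a tip [ 623. -162.  320.] along 302 out 44
a tip2 [ 640. -196.  320.] along 335 out 26
a1 [ 595. -173.  262.] along 285 out 19
a2 [ 644. -214.  262.] along 349 out 14
```

```bash
python3 -m jog '[{"delta_pos":[0,0,40],"dr":[0,0,-5]},{"delta_pos":[0,-10,80],"dr":[0,0,-10]},{"delta_pos":[10,-30,115],"dr":[0,0,-15]},{"delta_pos":[20,-60,140],"dr":[0,0,-20]},{"delta_pos":[35,-90,160],"dr":[0,0,-25]},{"delta_pos":[50,-120,175],"dr":[0,0,-30]},{"delta_pos":[65,-155,190],"dr":[0,0,-35]},{"delta_pos":[80,-190,200],"dr":[0,0,-40]},{"delta_pos":[95,-225,200],"dr":[0,0,-45]},{"delta_pos":[110,-260,200],"dr":[0,0,-50]}]'
python3 -m jog '[{"delta_pos":[18,-38,0],"dr":[0,0,-5]},{"delta_pos":[36,-76,0],"dr":[0,0,-10]},{"delta_pos":[54,-114,0],"dr":[0,0,-15]},{"delta_pos":[72,-152,0],"dr":[0,0,-20]},{"delta_pos":[90,-190,0],"dr":[0,0,-25]},{"delta_pos":[108,-228,0],"dr":[0,0,-30]},{"delta_pos":[126,-266,0],"dr":[0,0,-36]},{"delta_pos":[144,-304,0],"dr":[0,0,-42]},{"delta_pos":[162,-342,0],"dr":[0,0,-47]},{"delta_pos":[180,-380,0],"dr":[0,0,-52]}]'
python3 -m jog '[{"delta_pos":[10,-32,0],"dr":[0,0,-1]},{"delta_pos":[20,-64,0],"dr":[0,0,-1]},{"delta_pos":[30,-94,0],"dr":[0,0,-1]},{"delta_pos":[30,-94,0],"dr":[0,0,-1]},{"delta_pos":[30,-94,0],"dr":[0,0,-1]},{"delta_pos":[30,-94,0],"dr":[0,0,-1]},{"delta_pos":[30,-94,0],"dr":[0,0,-1]},{"delta_pos":[30,-94,0],"dr":[0,0,-1]},{"delta_pos":[30,-94,0],"dr":[0,0,-1]},{"delta_pos":[30,-94,0],"dr":[0,0,-1]}]'
python3 - <<'E'
from h import *
o=manip.observe();print(o['joint_positions'].round(1),o['tcp_pos'],o['tcp_rot'])
c=cam('wrist'); np.savez('w1.npz',K=c[0],R=c[1],t=c[2])
w=save('wrist','w1.png'); cv2.imwrite('pics/w1b.png',cv2.resize(w[:,:,::-1],(800,600),interpolation=cv2.INTER_CUBIC))
E
```

```text
time: 0.98
tcp_pos: [370.5, 361.2, 419.3]
tcp_rot: [179.9, -0.0, 107.1]
ft_force: [1.8, 0.3, 0.5]
grip_width: 0.998
time: 1.82
tcp_pos: [549.0, -15.9, 418.6]
tcp_rot: [180.0, -0.0, 55.1]
ft_force: [1.1, 0.3, 0.5]
grip_width: 1.002
time: 2.65
tcp_pos: [578.5, -107.1, 418.9]
tcp_rot: [180.0, -0.0, 54.4]
ft_force: [0.5, -1.0, -0.6]
grip_width: 1.003
[-13.   -3.2  74.2   0.  108.9  22.7] [ 578.50009091 -107.07487887  418.93303178] [ 1.79974149e+02 -1.25999404e-02  5.43737339e+01]
```

View pics/w1b.png

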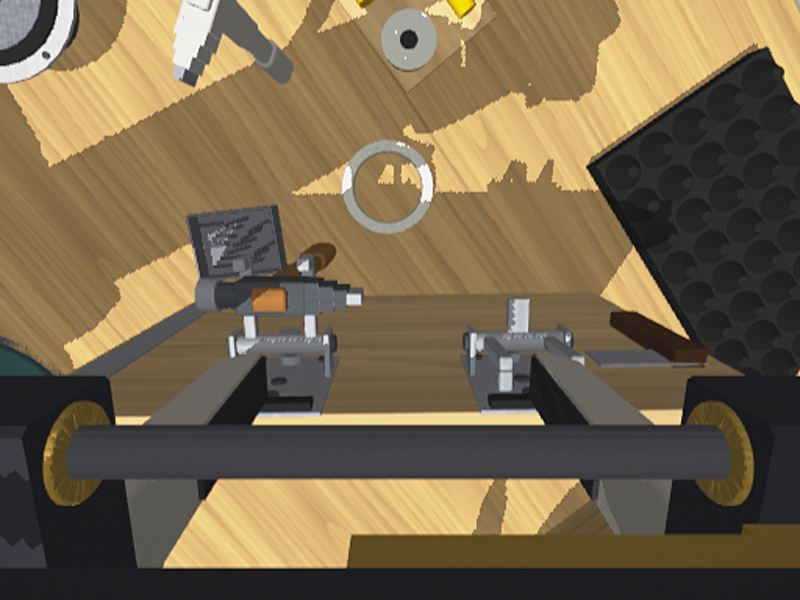

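Wrist view: hook_b's hinge spans (233..335, 340), hook_a's (468..571, 341) with its heel at (518,315); hammer head from (200,293) to (362,298), wood at (269,299).

```bash
cat >> h.py <<'E'
A0=np.array([351.23,-23.27,0]);u0=np.array([0.81515,-0.57924,0]);f0=np.array([0.57924,0.81515,0])
def bf(p): return 'world %s along %.1f out %.1f z %.1f'%(np.round(p,1),(p-A0)@u0,(p-A0)@f0,p[2])
E
python3 - <<'E'
from h import *
d=np.load('w1.npz');c=(d['K'],d['R'],d['t'])
for n,x,y,z in [('b L',233,341,264),('b R',335,339,264),('a L',468,340,264),('a R',571,339,264),('heel a',518,303,266),('prong a1 end',505,390,318),('prong a base',497,342,266),('edgeL',270,413,320),('edgeR',520,411,320),('wood',269,299,292),('face',198,293,280),('tail',362,298,284),('b prong L',250,325,266),('b prong R',310,325,266),('btip L',241,265,278),('btipR',307,263,278)]:
    print(n,bf(onz(c,x*.64,y*.64,z)))
E
python3 -c "
import cv2;i=cv2.imread('pics/w1.png')[150:275,110:400];cv2.imwrite('pics/w1c.png',cv2.resize(i,(800,345),interpolation=cv2.INTER_CUBIC))"
```

```text
b L world [467.9 -72.7 264. ] along 123.8 out 27.3 z 264.0
b R world [ 524.3 -111.4  264. ] along 192.1 out 28.5 z 264.0
a L world [ 596.3 -163.8  264. ] along 281.2 out 27.5 z 264.0
a R world [ 652.8 -203.3  264. ] along 350.1 out 27.9 z 264.0
heel a world [ 637. -161.  266.] along 312.8 out 53.3 z 266.0
prong a1 end world [ 600.4 -182.4  318. ] along 295.3 out 14.6 z 318.0
prong a base world [ 611.4 -175.5  266. ] along 300.2 out 26.6 z 266.0
edgeL world [ 483.3 -115.   320. ] along 160.7 out 1.7 z 320.0
edgeR world [ 600.5 -197.4  320. ] along 304.0 out 2.5 z 320.0
wood world [515.5 -63.4 292. ] along 157.1 out 62.4 z 292.0
face world [477.9 -35.1 280. ] along 110.1 out 63.7 z 280.0
tail world [559.6 -96.5 284. ] along 212.2 out 61.0 z 284.0
b prong L world [485.2 -70.6 266. ] along 136.6 out 39.0 z 266.0
b prong R world [517.4 -93.7 266. ] along 176.2 out 38.8 z 266.0
btip L world [510.2 -37.1 278. ] along 137.6 out 80.8 z 278.0
btipR world [544.1 -59.8 278. ] along 178.4 out 81.9 z 278.0
```

View pics/w1c.png

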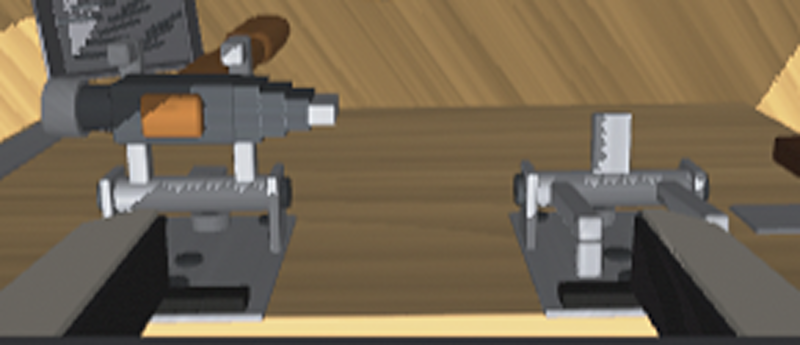

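```bash
python3 - <<'E'
from h import *
d=np.load('w1.npz');c=(d['K'],d['R'],d['t'])
for x,y in [(590,217),(590,240),(590,276),(710,220)]:
    for z in (310,322): print(x,y,bf(onz(c,110+x*290/800,150+y*125/345,z)))
for n,a,o in [('a centre',315.7,26.5),('b centre',157.5,26.5)]: print(n,bf(A0+a*u0+o*f0))
E
```

```text
590 217 world [ 611.4 -169.5  310. ] along 296.8 out 31.5 z 310.0
590 217 world [ 611.6 -164.5  322. ] along 294.0 out 35.7 z 322.0
590 240 world [ 607.1 -176.3  310. ] along 297.1 out 23.5 z 310.0
590 240 world [ 607.5 -170.9  322. ] along 294.4 out 28.1 z 322.0
590 276 world [ 600.2 -187.   310. ] along 297.8 out 10.7 z 310.0
590 276 world [ 600.9 -181.2  322. ] along 295.0 out 15.9 z 322.0
710 220 world [ 642.8 -193.3  310. ] along 336.2 out 30.3 z 310.0
710 220 world [ 641.7 -187.2  322. ] along 331.7 out 34.6 z 322.0
a centre world [ 623.9 -184.5    0. ] along 315.7 out 26.5 z 0.0
b centre world [495.  -92.9   0. ] along 157.5 out 26.5 z 0.0
```

```bash
python3 -m jog '[{"delta_pos":[16,-25,0],"dr":[0,0,0]},{"delta_pos":[32,-49,0],"dr":[0,0,0]},{"delta_pos":[47.5,-73.5,-20],"dr":[0,0,0]},{"delta_pos":[47.5,-73.5,-50],"dr":[0,0,0]},{"delta_pos":[47.5,-73.5,-75],"dr":[0,0,0]},{"delta_pos":[47.5,-73.5,-90],"dr":[0,0,0]},{"delta_pos":[47.5,-73.5,-105],"dr":[0,0,0]},{"delta_pos":[47.5,-73.5,-112],"dr":[0,0,0]},{"delta_pos":[47.5,-73.5,-118],"dr":[0,0,0]},{"delta_pos":[47.5,-73.5,-118],"dr":[0,0,0]}]'
python3 -m jog '[{"delta_pos":[0,0,0],"dr":[0,0,0]},{"delta_pos":[0,0,0],"dr":[0,0,0]},{"delta_pos":[0,0,0],"dr":[0,0,0]},{"delta_pos":[0,0,0],"dr":[0,0,0]},{"delta_pos":[0,0,0],"dr":[0,0,0]},{"delta_pos":[0,0,0],"dr":[0,0,0]},{"delta_pos":[0,0,0],"dr":[0,0,0]},{"delta_pos":[0,0,0],"dr":[0,0,0]},{"delta_pos":[0,0,0],"dr":[0,0,0]},{"delta_pos":[0,0,0],"dr":[0,0,0]}]' 0.6
python3 - <<'E'
from h import *
o=manip.observe();print(o['tcp_pos'],o['tcp_rot'],o['ft_force'],o['ft_torque'],o['grip_width']);print(bf(o['tcp_pos']))
w=save('wrist','w2.png')
E
```

```text
time: 3.53
tcp_pos: [626.0, -181.1, 300.0]
tcp_rot: [-180.0, 0.0, 54.3]
ft_force: [-1.3, -0.3, -0.4]
grip_width: 1.002
time: 4.37
tcp_pos: [625.2, -180.5, 300.9]
tcp_rot: [-179.9, 0.0, 54.4]
ft_force: [-11.3, 6.3, 2.9]
grip_width: 0.516
[ 625.21902384 -180.49827195  300.88441392] [-1.79850720e+02  1.18054362e-02  5.43521189e+01] [-11.31820708   6.31417731   2.94040723] [0.94834135 1.90806521 0.09798762] 0.5158108244758483
world [ 625.2 -180.5  300.9] along 314.4 out 30.5 z 300.9
```

```bash
python3 -m jog '[{"delta_pos":[2.0,4.6,-0.7],"dr":[0,0,0]},{"delta_pos":[4.9,8.6,-2],"dr":[0,0,0]},{"delta_pos":[7.6,12.4,-3.7],"dr":[0,0,0]},{"delta_pos":[10.2,16.1,-5.9],"dr":[0,0,0]},{"delta_pos":[12.6,19.5,-8.5],"dr":[0,0,0]},{"delta_pos":[15.0,22.8,-11.5],"dr":[0,0,0]},{"delta_pos":[18.1,27.2,-16.8],"dr":[0,0,0]},{"delta_pos":[20.6,30.8,-22.7],"dr":[0,0,0]},{"delta_pos":[22.1,32.9,-27.1],"dr":[0,0,0]},{"delta_pos":[23.3,34.5,-31.6],"dr":[0,0,0]}]'
python3 - <<'E'
from h import *
o=manip.observe();print(o['tcp_pos'],o['ft_force'],o['grip_width']);print(bf(o['tcp_pos']), o['ft_force']@u0,o['ft_force']@f0)
w=save('wrist','w3.png'); cv2.imwrite('pics/w3b.png',cv2.resize(w[120:,:,::-1],(800,412),interpolation=cv2.INTER_CUBIC))
E
```

```text
time: 5.25
tcp_pos: [650.2, -144.7, 272.2]
tcp_rot: [179.9, -0.2, 54.4]
ft_force: [-1.6, 17.3, 21.9]
grip_width: 0.51
[ 650.18542973 -144.69273674  272.18142555] [-1.61532278 17.30683393 21.93254313] 0.5098093181985621
world [ 650.2 -144.7  272.2] along 314.0 out 74.2 z 272.2 -11.34154085217607 13.172006114578771
```

View pics/w3b.png

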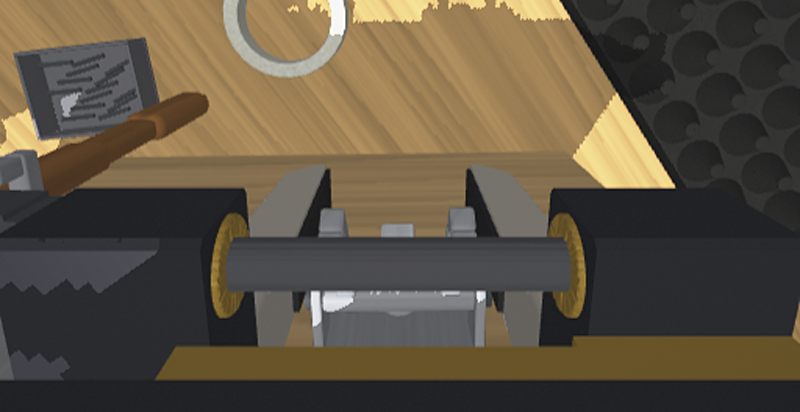

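```bash
python3 -m jog '[{"delta_pos":[0,0,0],"dr":[0,0,0]},{"delta_pos":[0,0,0],"dr":[0,0,0]},{"delta_pos":[0,0,0],"dr":[0,0,0]},{"delta_pos":[0,0,0],"dr":[0,0,0]},{"delta_pos":[0,0,0],"dr":[0,0,0]},{"delta_pos":[0,0,10],"dr":[0,0,0]},{"delta_pos":[-4.6,-6.9,36],"dr":[0,0,0]},{"delta_pos":[-4.6,-6.9,60],"dr":[0,0,0]},{"delta_pos":[-4.6,-6.9,60],"dr":[0,0,0]},{"delta_pos":[-4.6,-6.9,60],"dr":[0,0,0]}]' 0
python3 - <<'E'
from h import *
o=manip.observe();print(o['tcp_pos'],o['ft_force'],o['grip_width']);print(bf(o['tcp_pos']), o['ft_force']@u0,o['ft_force']@f0)
c=cam('wrist'); np.savez('w4.npz',K=c[0],R=c[1],t=c[2])
w=save('wrist','w4.png'); cv2.imwrite('pics/w4b.png',cv2.resize(w[120:320,:,::-1],(800,312),interpolation=cv2.INTER_CUBIC))
E
```

```text
time: 6.13
tcp_pos: [645.1, -153.9, 331.2]
tcp_rot: [179.8, -0.1, 54.3]
ft_force: [0.6, 0.4, 0.0]
grip_width: 1.001
[ 645.10077764 -153.90098954  331.19556228] [0.6261795  0.40294365 0.04968078] 1.0010177595279577
world [ 645.1 -153.9  331.2] along 315.2 out 63.7 z 331.2 0.27702914458102684 0.6911677273971399
```

View pics/w4b.png

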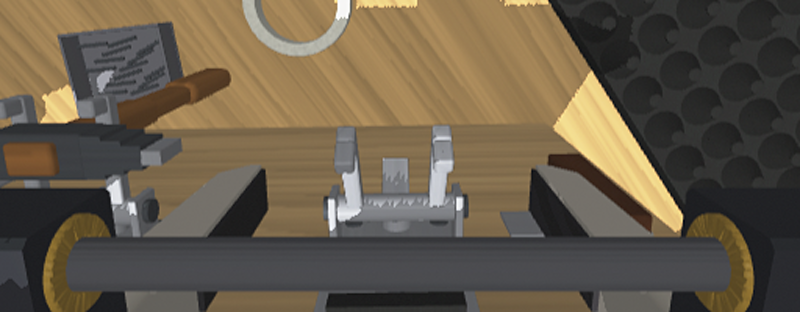

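Hook_a is roughly two-thirds down (prong tips at (346,130),(441,130), hinge at row 205). Now push it down with part-closed fingers.

```bash
python3 - <<'E'
from h import *
d=np.load('w4.npz');c=(d['K'],d['R'],d['t'])
for n,x,y,z in [('L',328,205,264),('R',467,205,264),('tipL',346,130,290),('tipL',346,130,310),('tipR',441,130,290),('tipR',441,130,310)]: print(n,bf(onz(c,x*.64,120+y*.64,z)))
E
python3 -m jog '[{"delta_pos":[0,0,0],"dr":[0,0,0]},{"delta_pos":[0,0,0],"dr":[0,0,0]},{"delta_pos":[0,0,0],"dr":[0,0,0]},{"delta_pos":[0,0,0],"dr":[0,0,0]},{"delta_pos":[-1,1.5,-10],"dr":[0,0,0]},{"delta_pos":[-1,1.5,-18],"dr":[0,0,0]},{"delta_pos":[-1,1.5,-24],"dr":[0,0,0]},{"delta_pos":[-1,1.5,-28],"dr":[0,0,0]},{"delta_pos":[-1,1.5,-32],"dr":[0,0,0]},{"delta_pos":[-1,1.5,-34],"dr":[0,0,0]}]' 0.74
```

```text
L world [ 596.6 -162.7  264. ] along 280.8 out 28.5 z 264.0
R world [ 653.  -203.2  264. ] along 350.2 out 28.1 z 264.0
tipL world [ 633.5 -132.9  290. ] along 293.6 out 74.1 z 290.0
tipL world [ 638.3 -129.8  310. ] along 295.7 out 79.4 z 310.0
tipR world [ 666.5 -156.6  290. ] along 334.2 out 73.9 z 290.0
tipR world [ 668.1 -151.2  310. ] along 332.4 out 79.2 z 310.0
time: 7.02
tcp_pos: [645.2, -150.9, 297.6]
tcp_rot: [179.7, -0.3, 54.4]
ft_force: [8.4, 10.1, 21.9]
grip_width: 0.506
```

```bash
python3 -m jog '[{"delta_pos":[0,0,0],"dr":[0,0,0]},{"delta_pos":[0,0,0],"dr":[0,0,0]},{"delta_pos":[0,0,0],"dr":[0,0,0]},{"delta_pos":[0,0,0],"dr":[0,0,0]},{"delta_pos":[0,0,20],"dr":[0,0,0]},{"delta_pos":[0,0,40],"dr":[0,0,0]},{"delta_pos":[0,0,50],"dr":[0,0,0]},{"delta_pos":[0,0,50],"dr":[0,0,0]},{"delta_pos":[0,0,50],"dr":[0,0,0]},{"delta_pos":[0,0,50],"dr":[0,0,0]}]' 0
python3 -m jog '[{"delta_pos":[0,0,0],"dr":[0,0,0]},{"delta_pos":[0,0,0],"dr":[0,0,0]},{"delta_pos":[0,0,0],"dr":[0,0,0]},{"delta_pos":[0,0,0],"dr":[0,0,0]},{"delta_pos":[0,0,0],"dr":[0,0,0]},{"delta_pos":[0,0,0],"dr":[0,0,0]},{"delta_pos":[0,0,0],"dr":[0,0,0]},{"delta_pos":[0,0,-10],"dr":[0,0,0]},{"delta_pos":[0,0,-20],"dr":[0,0,0]},{"delta_pos":[0,0,-30],"dr":[0,0,0]}]' 0.74
```

```text
time: 7.85
tcp_pos: [643.7, -152.2, 343.5]
tcp_rot: [-179.9, 0.0, 54.3]
ft_force: [-0.7, 0.7, -0.8]
grip_width: 1.001
time: 8.68
tcp_pos: [643.7, -152.1, 313.5]
tcp_rot: [-180.0, 0.0, 54.3]
ft_force: [0.0, -0.5, 0.0]
grip_width: 0.331
```

```bash
python3 -m jog '[{"delta_pos":[1.2,-0.9,0],"dr":[0,0,0]},{"delta_pos":[1.2,-0.9,-4],"dr":[0,0,0]},{"delta_pos":[1.2,-0.9,-7],"dr":[0,0,0]},{"delta_pos":[1.2,-0.9,-10],"dr":[0,0,0]},{"delta_pos":[1.2,-0.9,-13],"dr":[0,0,0]},{"delta_pos":[1.2,-0.9,-15],"dr":[0,0,0]},{"delta_pos":[1.2,-0.9,-17],"dr":[0,0,0]},{"delta_pos":[1.2,-0.9,-19],"dr":[0,0,0]},{"delta_pos":[1.2,-0.9,-21],"dr":[0,0,0]},{"delta_pos":[1.2,-0.9,-23],"dr":[0,0,0]}]'
```

```text
time: 9.52
tcp_pos: [645.6, -152.8, 293.8]
tcp_rot: [179.8, -0.1, 54.4]
ft_force: [2.8, 2.2, 8.4]
grip_width: 0.258
```

```bash
python3 -m jog '[{"delta_pos":[0,0,-1],"dr":[0,0,0]},{"delta_pos":[0,0,-2],"dr":[0,0,0]},{"delta_pos":[0,0,-3],"dr":[0,0,0]},{"delta_pos":[0,0,-4],"dr":[0,0,0]},{"delta_pos":[0,0,-5],"dr":[0,0,0]},{"delta_pos":[0,0,-6],"dr":[0,0,0]},{"delta_pos":[0,0,-7],"dr":[0,0,0]},{"delta_pos":[0,0,-8],"dr":[0,0,0]},{"delta_pos":[0,0,-8],"dr":[0,0,0]},{"delta_pos":[0,0,-8],"dr":[0,0,0]}]'
```

```text
time: 10.35
tcp_pos: [644.9, -153.2, 283.8]
tcp_rot: [-180.0, 0.0, 54.3]
ft_force: [-2.9, -3.4, 1.7]
grip_width: 0.258
```

```bash
python3 -m jog '[{"delta_pos":[0,0,-0.5],"dr":[0,0,0]},{"delta_pos":[0,0,-1],"dr":[0,0,0]},{"delta_pos":[0,0,-1.5],"dr":[0,0,0]},{"delta_pos":[0,0,-2],"dr":[0,0,0]},{"delta_pos":[0,0,-2.5],"dr":[0,0,0]},{"delta_pos":[0,0,-3],"dr":[0,0,0]},{"delta_pos":[0,0,-3.5],"dr":[0,0,0]},{"delta_pos":[0,0,-4],"dr":[0,0,0]},{"delta_pos":[0,0,-4],"dr":[0,0,0]},{"delta_pos":[0,0,-4],"dr":[0,0,0]}]'
```

```text
time: 11.18
tcp_pos: [645.0, -153.0, 279.9]
tcp_rot: [-180.0, 0.0, 54.3]
ft_force: [-2.6, -4.0, 1.4]
grip_width: 0.262
```

```bash
python3 -m jog '[{"delta_pos":[0,0,-0.4],"dr":[0,0,0]},{"delta_pos":[0,0,-0.8],"dr":[0,0,0]},{"delta_pos":[0,0,-1.2],"dr":[0,0,0]},{"delta_pos":[0,0,-1.6],"dr":[0,0,0]},{"delta_pos":[0,0,-2],"dr":[0,0,0]},{"delta_pos":[0,0,-2.4],"dr":[0,0,0]},{"delta_pos":[0,0,-2.8],"dr":[0,0,0]},{"delta_pos":[0,0,-3.2],"dr":[0,0,0]},{"delta_pos":[0,0,-3.6],"dr":[0,0,0]},{"delta_pos":[0,0,-4],"dr":[0,0,0]}]'
python3 - <<'E'
from h import *
o=manip.observe();print(o['tcp_pos'],o['ft_force'],o['ft_torque'],o['grip_width']);print(bf(o['tcp_pos']), o['ft_force']@u0,o['ft_force']@f0)
c=cam('wrist'); np.savez('w5.npz',K=c[0],R=c[1],t=c[2])
w=save('wrist','w5.png'); cv2.imwrite('pics/w5b.png',cv2.resize(w[150:300,120:390,::-1],(800,444),interpolation=cv2.INTER_CUBIC))
E
```

```text
time: 12.02
tcp_pos: [645.3, -152.8, 276.3]
tcp_rot: [180.0, -0.0, 54.3]
ft_force: [0.4, 0.2, 5.2]
grip_width: 0.26
[ 645.26721229 -152.7778502   276.30395511] [0.41012744 0.22954709 5.1936016 ] [-0.08505106  0.12322349  0.03982836] 0.2601339363570267
world [ 645.3 -152.8  276.3] along 314.7 out 64.7 z 276.3 0.2013525270452271 0.42467753493573845
```

View pics/w5b.png

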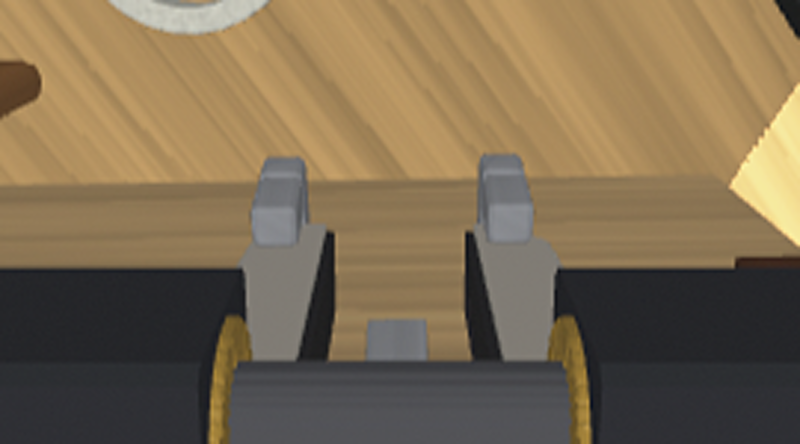

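Fingers bear symmetrically on both prongs, inside the upturned tips. Continue slowly.

```bash
python3 -m jog '[{"delta_pos":[0,0,-0.3],"dr":[0,0,0]},{"delta_pos":[0,0,-0.6],"dr":[0,0,0]},{"delta_pos":[0,0,-0.9],"dr":[0,0,0]},{"delta_pos":[0,0,-1.2],"dr":[0,0,0]},{"delta_pos":[0,0,-1.5],"dr":[0,0,0]},{"delta_pos":[0,0,-1.8],"dr":[0,0,0]},{"delta_pos":[0,0,-2.1],"dr":[0,0,0]},{"delta_pos":[0,0,-2.4],"dr":[0,0,0]},{"delta_pos":[0,0,-2.7],"dr":[0,0,0]},{"delta_pos":[0,0,-3],"dr":[0,0,0]}]'
```

```text
time: 12.9
tcp_pos: [645.6, -152.4, 273.7]
tcp_rot: [179.9, -0.1, 54.4]
ft_force: [0.9, 2.9, 7.3]
grip_width: 0.261
```

```bash
python3 -m jog '[{"delta_pos":[0,0,-0.3],"dr":[0,0,0]},{"delta_pos":[0,0,-0.6],"dr":[0,0,0]},{"delta_pos":[0,0,-0.9],"dr":[0,0,0]},{"delta_pos":[0,0,-1.2],"dr":[0,0,0]},{"delta_pos":[0,0,-1.5],"dr":[0,0,0]},{"delta_pos":[0,0,-1.7],"dr":[0,0,0]},{"delta_pos":[0,0,-1.9],"dr":[0,0,0]},{"delta_pos":[0,0,-2.1],"dr":[0,0,0]},{"delta_pos":[0,0,-2.3],"dr":[0,0,0]},{"delta_pos":[0,0,-2.5],"dr":[0,0,0]}]'
```

```text
time: 13.73
tcp_pos: [645.7, -152.1, 271.2]
tcp_rot: [179.9, -0.1, 54.4]
ft_force: [2.4, 5.2, 8.3]
grip_width: 0.26
```

```bash
python3 -m jog '[{"delta_pos":[0,0,-0.2],"dr":[0,0,0]},{"delta_pos":[0,0,-0.4],"dr":[0,0,0]},{"delta_pos":[0,0,-0.6],"dr":[0,0,0]},{"delta_pos":[0,0,-0.8],"dr":[0,0,0]},{"delta_pos":[0,0,-1],"dr":[0,0,0]},{"delta_pos":[0,0,-1.2],"dr":[0,0,0]},{"delta_pos":[0,0,-1.4],"dr":[0,0,0]},{"delta_pos":[0,0,-1.6],"dr":[0,0,0]},{"delta_pos":[0,0,-1.8],"dr":[0,0,0]},{"delta_pos":[0,0,-2],"dr":[0,0,0]}]'
```

```text
time: 14.57
tcp_pos: [645.9, -152.0, 269.9]
tcp_rot: [179.9, -0.2, 54.4]
ft_force: [3.1, 6.0, 12.0]
grip_width: 0.261
```

```bash
python3 -m jog '[{"delta_pos":[0,0,-0.2],"dr":[0,0,0]},{"delta_pos":[0,0,-0.4],"dr":[0,0,0]},{"delta_pos":[0,0,-0.6],"dr":[0,0,0]},{"delta_pos":[0,0,-0.8],"dr":[0,0,0]},{"delta_pos":[0,0,-1],"dr":[0,0,0]},{"delta_pos":[0,0,-1.2],"dr":[0,0,0]},{"delta_pos":[0,0,-1.4],"dr":[0,0,0]},{"delta_pos":[0,0,-1.6],"dr":[0,0,0]},{"delta_pos":[0,0,-1.8],"dr":[0,0,0]},{"delta_pos":[0,0,-2],"dr":[0,0,0]}]'
```

```text
time: 15.4
tcp_pos: [646.1, -151.8, 268.8]
tcp_rot: [179.8, -0.2, 54.4]
ft_force: [2.3, 7.4, 16.8]
grip_width: 0.259
```

```bash
python3 -m jog '[{"delta_pos":[0,0,4],"dr":[0,0,0]},{"delta_pos":[0,0,15],"dr":[0,0,0]},{"delta_pos":[0,0,40],"dr":[0,0,0]},{"delta_pos":[0,0,75],"dr":[0,0,0]},{"delta_pos":[-10,7,95],"dr":[0,0,7]},{"delta_pos":[-30,20,95],"dr":[0,0,14]},{"delta_pos":[-55,37,95],"dr":[0,0,21]},{"delta_pos":[-80,54,95],"dr":[0,0,28]},{"delta_pos":[-105,71,95],"dr":[0,0,35]},{"delta_pos":[-131,88,95],"dr":[0,0,42]}]'
python3 -m jog '[{"delta_pos":[0,0,0],"dr":[0,0,7]},{"delta_pos":[0,0,0],"dr":[0,0,14]},{"delta_pos":[0,0,0],"dr":[0,0,21]},{"delta_pos":[0,0,0],"dr":[0,0,28]},{"delta_pos":[0,0,0],"dr":[0,0,35]},{"delta_pos":[0,0,0],"dr":[0,0,42]},{"delta_pos":[0,0,0],"dr":[0,0,48]},{"delta_pos":[0,0,0],"dr":[0,0,48]},{"delta_pos":[0,0,0],"dr":[0,0,48]},{"delta_pos":[0,0,0],"dr":[0,0,48]}]' 0.57
python3 - <<'E'
from h import *
o=manip.observe();print(o['tcp_pos'],o['tcp_rot'],o['ft_force'],o['grip_width']);print(bf(o['tcp_pos']))
c=cam('wrist'); np.savez('w6.npz',K=c[0],R=c[1],t=c[2])
w=save('wrist','w6.png'); t=save('top','t6.png');s=save('side','s6.png')
cv2.imwrite('pics/w6b.png',np.hstack([cv2.resize(w[:,:,::-1],(512,384)),cv2.resize(t[95:240,230:330,::-1],(265,384),interpolation=cv2.INTER_CUBIC)]))
E
```

```text
time: 16.23
tcp_pos: [512.8, -64.3, 361.5]
tcp_rot: [-180.0, -0.0, 96.7]
ft_force: [-0.3, -0.4, 0.7]
grip_width: 0.261
time: 17.07
tcp_pos: [514.0, -65.0, 361.7]
tcp_rot: [180.0, -0.0, 144.1]
ft_force: [-0.0, -0.3, 0.3]
grip_width: 0.43
[514.03200774 -65.01410652 361.66815253] [ 1.79998613e+02 -6.74826445e-03  1.44111179e+02] [-0.04121434 -0.30411144  0.28836912] 0.43020056956348496
world [514.  -65.  361.7] along 156.9 out 60.3 z 361.7
```

View pics/w6b.png

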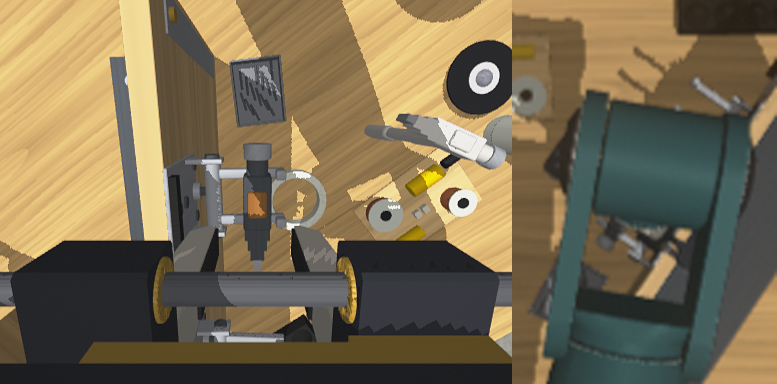

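The hammer head is at (244..272, 145..265), wood centre (257,205), between the fingers' planes; tips of hook_a's prongs still partly hidden.

```bash
python3 - <<'E'
from h import *
d=np.load('w6.npz');c=(d['K'],d['R'],d['t'])
for n,x,y,z in [('wood',257,205,292),('flatL',244,205,288),('flatR',271,205,288),('face',257,146,288),('tail',257,262,282),('hinge',213,190,264),('tipfar',282,173,278),('tipnear',281,217,278)]: print(n,bf(onz(c,x,y,z)))
E
```

```text
wood world [513.7 -63.  292. ] along 155.4 out 61.7 z 292.0
flatL world [508.7 -71.7 288. ] along 156.5 out 51.7 z 288.0
flatR world [520.9 -54.8 288. ] along 156.6 out 72.6 z 288.0
face world [477.9 -37.2 288. ] along 111.3 out 62.0 z 288.0
tail world [555.7 -93.1 282. ] along 207.1 out 61.5 z 282.0
hinge world [487.7 -89.6 264. ] along 149.7 out 25.0 z 264.0
tipfar world [507.2 -34.  278. ] along 133.4 out 81.6 z 278.0
tipnear world [536.5 -55.2 278. ] along 169.5 out 81.3 z 278.0
```

```bash
python3 -m jog '[{"delta_pos":[1,1.4,0],"dr":[0,0,0.5]},{"delta_pos":[1,1.4,-15],"dr":[0,0,0.5]},{"delta_pos":[1,1.4,-30],"dr":[0,0,0.5]},{"delta_pos":[1,1.4,-45],"dr":[0,0,0.5]},{"delta_pos":[1,1.4,-58],"dr":[0,0,0.5]},{"delta_pos":[1,1.4,-68],"dr":[0,0,0.5]},{"delta_pos":[1,1.4,-77],"dr":[0,0,0.5]},{"delta_pos":[1,1.4,-84],"dr":[0,0,0.5]},{"delta_pos":[1,1.4,-89],"dr":[0,0,0.5]},{"delta_pos":[1,1.4,-92],"dr":[0,0,0.5]}]'
```

```text
time: 18.05
tcp_pos: [515.0, -63.6, 269.1]
tcp_rot: [-180.0, -0.0, 144.8]
ft_force: [0.2, -0.7, 0.2]
grip_width: 0.433
```

```bash
python3 -m jog '[{"delta_pos":[0,0,0],"dr":[0,0,0]},{"delta_pos":[0,0,0],"dr":[0,0,0]},{"delta_pos":[0,0,0],"dr":[0,0,0]},{"delta_pos":[0,0,0],"dr":[0,0,0]},{"delta_pos":[0,0,0],"dr":[0,0,0]},{"delta_pos":[0,0,0],"dr":[0,0,0]},{"delta_pos":[0,0,0],"dr":[0,0,0]},{"delta_pos":[0,0,0],"dr":[0,0,0]},{"delta_pos":[0,0,0],"dr":[0,0,0]},{"delta_pos":[0,0,0],"dr":[0,0,0]}]' 1
```

```text
time: 18.88
tcp_pos: [515.2, -63.6, 270.0]
tcp_rot: [180.0, 0.0, 144.8]
ft_force: [0.3, -0.3, 5.2]
grip_width: 0.237
```

```bash
python3 -m jog '[{"delta_pos":[0,0,2],"dr":[0,0,0]},{"delta_pos":[0,0,5],"dr":[0,0,0]},{"delta_pos":[0,0,9],"dr":[0,0,0]},{"delta_pos":[0,0,14],"dr":[0,0,0]},{"delta_pos":[0,0,19],"dr":[0,0,0]},{"delta_pos":[0,0,23],"dr":[0,0,0]},{"delta_pos":[0,0,26],"dr":[0,0,0]},{"delta_pos":[0,0,28],"dr":[0,0,0]},{"delta_pos":[0,0,28],"dr":[0,0,0]},{"delta_pos":[0,0,28],"dr":[0,0,0]}]'
python3 - <<'E'
from h import *
o=manip.observe();print(o['tcp_pos'],o['ft_force'],o['ft_torque'],o['grip_width'])
c=cam('wrist'); np.savez('w7.npz',K=c[0],R=c[1],t=c[2])
save('wrist','w7.png')
E
```

```text
time: 19.72
tcp_pos: [515.0, -63.6, 297.5]
tcp_rot: [180.0, -0.0, 144.8]
ft_force: [-0.6, 0.1, -3.0]
grip_width: 0.23
[515.01633348 -63.63158141 297.51449084] [-0.59537776  0.07846391 -3.04804301] [-0.03652673  0.0301773  -0.00124103] 0.22986194322400583
```

```bash
python3 -m jog '[{"delta_pos":[3,4,0],"dr":[0,0,0]},{"delta_pos":[9,12,0],"dr":[0,0,0]},{"delta_pos":[17,24,0],"dr":[0,0,0]},{"delta_pos":[25,35,0],"dr":[0,0,0]},{"delta_pos":[31,43,0],"dr":[0,0,0]},{"delta_pos":[34.7,48.9,0],"dr":[0,0,0]},{"delta_pos":[40,45,0],"dr":[0,0,0]},{"delta_pos":[50,38,0],"dr":[0,0,0]},{"delta_pos":[63,29,0],"dr":[0,0,0]},{"delta_pos":[76,19.5,0],"dr":[0,0,0]}]'
python3 -m jog '[{"delta_pos":[13,-9,0],"dr":[0,0,0]},{"delta_pos":[26,-18.5,0],"dr":[0,0,0]},{"delta_pos":[39,-27.5,0],"dr":[0,0,0]},{"delta_pos":[52,-37,0],"dr":[0,0,0]},{"delta_pos":[65,-46,0],"dr":[0,0,0]},{"delta_pos":[76,-54,0],"dr":[0,0,0]},{"delta_pos":[84,-59.5,0],"dr":[0,0,0]},{"delta_pos":[87.9,-62.4,0],"dr":[0,0,0]},{"delta_pos":[87.9,-62.4,0],"dr":[0,0,0]},{"delta_pos":[87.9,-62.4,0],"dr":[0,0,0]}]'
python3 - <<'E'
from h import *
o=manip.observe();print(o['tcp_pos'],o['ft_force'],o['ft_torque'],o['grip_width'],bf(o['tcp_pos']))
c=cam('wrist'); np.savez('w8.npz',K=c[0],R=c[1],t=c[2])
w=save('wrist','w8.png');s=save('side','s8.png')
cv2.imwrite('pics/w8b.png',np.hstack([w[:,:,::-1],cv2.resize(s[170:270,220:290,::-1],(269,384),interpolation=cv2.INTER_CUBIC)]))
E
```

```text
time: 20.6
tcp_pos: [592.0, -45.2, 297.6]
tcp_rot: [-180.0, 0.0, 144.8]
ft_force: [0.3, 0.6, -3.4]
grip_width: 0.234
time: 21.43
tcp_pos: [678.8, -106.7, 297.4]
tcp_rot: [-180.0, -0.0, 144.8]
ft_force: [0.0, -0.4, -3.0]
grip_width: 0.237
[ 678.83107523 -106.71355343  297.39711554] [ 0.01995025 -0.36667946 -3.03409881] [-0.02757702  0.0165632   0.08546066] 0.23698763403592688 world [ 678.8 -106.7  297.4] along 315.4 out 121.7 z 297.4
```

View pics/w8b.png

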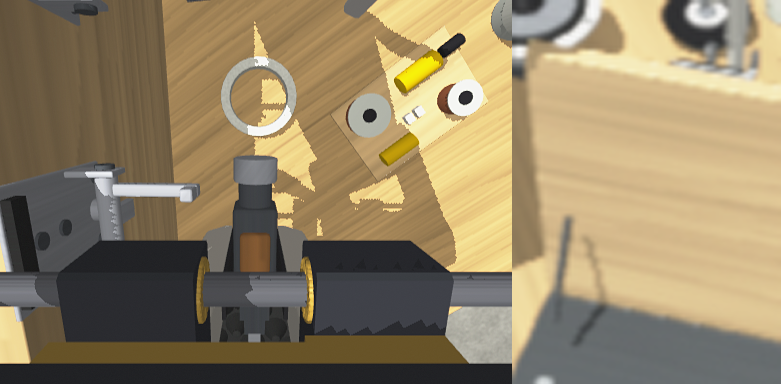

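Hook_a is down about level (near prong from (112,190) to tip (195,190)); hammer held square, wood at (257,253). Check alignment.

```bash
python3 - <<'E'
from h import *
d=np.load('w8.npz');c=(d['K'],d['R'],d['t'])
for n,x,y,z in [('prong mid top',150,190,268),('prong tip',194,190,278),('hinge pl',97,172,264),('face end',255,158,310),('wood top edge',255,234,320),('wood',256,253,320)]: print(n,bf(onz(c,x,y,z)))
im=cv2.imread('pics/w8.png');hsv=cv2.cvtColor(im,cv2.COLOR_BGR2HSV)
print(im[175:205,140].tolist()); print(im[175:205,170].tolist())
E
```

```text
prong mid top world [ 623.  -147.6  268. ] along 293.5 out 56.1 z 268.0
prong tip world [ 638.1 -122.3  278. ] along 291.2 out 85.4 z 278.0
hinge pl world [ 594.9 -168.9  264. ] along 283.0 out 22.4 z 264.0
face end world [640.2 -79.7 310. ] along 268.3 out 121.3 z 310.0
wood top edge world [668.6 -99.7 320. ] along 303.0 out 121.5 z 320.0
wood world [ 676.7 -104.9  320. ] along 312.6 out 122.0 z 320.0
[[63, 89, 106], [64, 89, 106], [64, 89, 106], [65, 90, 106], [65, 91, 107], [65, 91, 109], [63, 91, 109], [88, 98, 107], [113, 109, 106], [160, 152, 150], [217, 208, 205], [227, 223, 221], [231, 227, 226], [229, 225, 223], [227, 223, 221], [227, 223, 220], [227, 222, 220], [224, 219, 218], [220, 216, 215], [218, 214, 210], [202, 195, 191], [142, 141, 143], [60, 88, 109], [68, 94, 112], [69, 95, 113], [69, 94, 113], [69, 94, 114], [69, 96, 114], [68, 96, 113], [68, 96, 113]]
[[69, 97, 116], [70, 97, 116], [70, 99, 117], [71, 99, 118], [69, 99, 116], [71, 99, 118], [70, 98, 117], [78, 98, 113], [103, 106, 110], [142, 136, 133], [193, 185, 183], [225, 220, 219], [230, 227, 225], [231, 227, 223], [229, 225, 222], [227, 223, 221], [227, 223, 220], [225, 221, 218], [222, 217, 215], [220, 216, 214], [219, 211, 207], [172, 167, 165], [76, 92, 104], [63, 90, 108], [66, 92, 110], [66, 92, 110], [66, 92, 110], [67, 93, 111], [68, 93, 112], [67, 93, 111]]
```

```bash
python3 -m jog '[{"delta_pos":[-2,-3,0],"dr":[0,0,0]},{"delta_pos":[-6,-8.5,0],"dr":[0,0,0]},{"delta_pos":[-11,-15.5,0],"dr":[0,0,0]},{"delta_pos":[-16,-22.5,0],"dr":[0,0,0]},{"delta_pos":[-21,-29.5,0],"dr":[0,0,0]},{"delta_pos":[-26,-36.5,0],"dr":[0,0,0]},{"delta_pos":[-30,-42,0],"dr":[0,0,0]},{"delta_pos":[-33.5,-46.5,0],"dr":[0,0,0]},{"delta_pos":[-35.6,-49.2,0],"dr":[0,0,0]},{"delta_pos":[-35.6,-49.2,0],"dr":[0,0,0]}]'
python3 -m jog '[{"delta_pos":[0,0,-2],"dr":[0,0,0]},{"delta_pos":[0,0,-5],"dr":[0,0,0]},{"delta_pos":[0,0,-8],"dr":[0,0,0]},{"delta_pos":[0,0,-11],"dr":[0,0,0]},{"delta_pos":[0,0,-14],"dr":[0,0,0]},{"delta_pos":[0,0,-16],"dr":[0,0,0]},{"delta_pos":[0,0,-17.5],"dr":[0,0,0]},{"delta_pos":[0,0,-18.5],"dr":[0,0,0]},{"delta_pos":[0,0,-19],"dr":[0,0,0]},{"delta_pos":[0,0,-19],"dr":[0,0,0]}]'
```

```text
time: 22.37
tcp_pos: [642.9, -156.3, 297.7]
tcp_rot: [-180.0, 0.0, 144.8]
ft_force: [0.6, -0.7, -3.9]
grip_width: 0.234
time: 23.2
tcp_pos: [643.3, -155.8, 278.5]
tcp_rot: [-180.0, 0.0, 144.8]
ft_force: [0.4, -0.2, -3.7]
grip_width: 0.235
```

```bash
python3 -m jog '[{"delta_pos":[0,0,-0.5],"dr":[0,0,0]},{"delta_pos":[0,0,-1],"dr":[0,0,0]},{"delta_pos":[0,0,-1.5],"dr":[0,0,0]},{"delta_pos":[0,0,-2],"dr":[0,0,0]},{"delta_pos":[0,0,-2.5],"dr":[0,0,0]},{"delta_pos":[0,0,-3],"dr":[0,0,0]},{"delta_pos":[0,0,-3.5],"dr":[0,0,0]},{"delta_pos":[0,0,-3.5],"dr":[0,0,0]},{"delta_pos":[0,0,-3.5],"dr":[0,0,0]},{"delta_pos":[0,0,-3.5],"dr":[0,0,0]}]'
```

```text
time: 24.03
tcp_pos: [643.3, -155.7, 275.0]
tcp_rot: [-180.0, -0.0, 144.8]
ft_force: [-0.4, -0.5, -3.4]
grip_width: 0.234
```

```bash
python3 -m jog '[{"delta_pos":[0,0,-0.3],"dr":[0,0,0]},{"delta_pos":[0,0,-0.6],"dr":[0,0,0]},{"delta_pos":[0,0,-0.9],"dr":[0,0,0]},{"delta_pos":[0,0,-1.2],"dr":[0,0,0]},{"delta_pos":[0,0,-1.5],"dr":[0,0,0]},{"delta_pos":[0,0,-1.5],"dr":[0,0,0]},{"delta_pos":[0,0,-1.5],"dr":[0,0,0]},{"delta_pos":[0,0,-1.5],"dr":[0,0,0]},{"delta_pos":[0,0,-1.5],"dr":[0,0,0]},{"delta_pos":[0,0,-1.5],"dr":[0,0,0]}]'
```

```text
time: 24.87
tcp_pos: [643.4, -155.7, 273.6]
tcp_rot: [180.0, 0.0, 144.8]
ft_force: [-0.5, 0.2, -0.5]
grip_width: 0.233
```

```bash
python3 -m jog '[{"delta_pos":[0,0,-0.3],"dr":[0,0,0]},{"delta_pos":[0,0,-0.6],"dr":[0,0,0]},{"delta_pos":[0,0,-0.9],"dr":[0,0,0]},{"delta_pos":[0,0,-1.2],"dr":[0,0,0]},{"delta_pos":[0,0,-1.2],"dr":[0,0,0]},{"delta_pos":[0,0,-1.2],"dr":[0,0,0]},{"delta_pos":[0,0,-1.2],"dr":[0,0,0]},{"delta_pos":[0,0,-1.2],"dr":[0,0,0]},{"delta_pos":[0,0,-1.2],"dr":[0,0,0]},{"delta_pos":[0,0,-1.2],"dr":[0,0,0]}]'
```

```text
time: 25.7
tcp_pos: [643.4, -155.8, 273.4]
tcp_rot: [180.0, 0.1, 144.8]
ft_force: [-2.2, -0.4, 6.6]
grip_width: 0.234
```

```bash
python3 -m jog '[{"delta_pos":[0,0,0],"dr":[0,0,0]},{"delta_pos":[0,0,0],"dr":[0,0,0]},{"delta_pos":[0,0,0],"dr":[0,0,0]},{"delta_pos":[0,0,0],"dr":[0,0,0]},{"delta_pos":[0,0,0],"dr":[0,0,0]},{"delta_pos":[0,0,0],"dr":[0,0,0]},{"delta_pos":[0,0,0],"dr":[0,0,0]},{"delta_pos":[0,0,0],"dr":[0,0,0]},{"delta_pos":[0,0,0],"dr":[0,0,0]},{"delta_pos":[0,0,0],"dr":[0,0,0]}]' 0.57
```

```text
time: 26.53
tcp_pos: [643.3, -155.7, 272.4]
tcp_rot: [180.0, 0.0, 144.8]
ft_force: [0.4, 0.3, -1.2]
grip_width: 0.428
```

```bash
python3 -m jog '[{"delta_pos":[0,0,5],"dr":[0,0,0]},{"delta_pos":[0,0,15],"dr":[0,0,0]},{"delta_pos":[0,0,35],"dr":[0,0,0]},{"delta_pos":[0,0,65],"dr":[0,0,0]},{"delta_pos":[0,0,100],"dr":[0,0,-4]},{"delta_pos":[-20,17,120],"dr":[0,0,-11]},{"delta_pos":[-40,34,120],"dr":[0,0,-18]},{"delta_pos":[-60,51,120],"dr":[0,0,-25]},{"delta_pos":[-80,68,120],"dr":[0,0,-32]},{"delta_pos":[-100,84,120],"dr":[0,0,-39]}]'
python3 -m jog '[{"delta_pos":[-10,8,0],"dr":[0,0,-7]},{"delta_pos":[-21.7,16.3,0],"dr":[0,0,-14]},{"delta_pos":[-21.7,16.3,0],"dr":[0,0,-21]},{"delta_pos":[-21.7,16.3,0],"dr":[0,0,-28]},{"delta_pos":[-21.7,16.3,0],"dr":[0,0,-35]},{"delta_pos":[-21.7,16.3,0],"dr":[0,0,-42]},{"delta_pos":[-21.7,16.3,0],"dr":[0,0,-48]},{"delta_pos":[-21.7,16.3,0],"dr":[0,0,-51.2]},{"delta_pos":[-21.7,16.3,0],"dr":[0,0,-51.2]},{"delta_pos":[-21.7,16.3,0],"dr":[0,0,-51.2]}]' 0
python3 - <<'E'
from h import *
o=manip.observe();print(o['tcp_pos'],o['tcp_rot'],o['ft_force'],o['grip_width'],bf(o['tcp_pos']))
c=cam('wrist'); np.savez('w9.npz',K=c[0],R=c[1],t=c[2])
w=save('wrist','w9.png')
cv2.imwrite('pics/w9b.png',cv2.resize(w[90:,:,::-1],(800,459),interpolation=cv2.INTER_CUBIC))
E
```

```text
time: 27.37
tcp_pos: [542.2, -71.0, 393.5]
tcp_rot: [179.9, 0.0, 105.5]
ft_force: [0.8, 0.1, 0.3]
grip_width: 0.429
time: 28.2
tcp_pos: [521.5, -55.4, 393.2]
tcp_rot: [180.0, -0.0, 54.8]
ft_force: [0.5, 0.4, -0.2]
grip_width: 0.998
[521.54011151 -55.40649598 393.19905794] [ 1.79957757e+02 -2.15808533e-02  5.47502590e+01] [ 0.52397883  0.39156977 -0.23256512] 0.9979404397464742 world [521.5 -55.4 393.2] along 157.4 out 72.5 z 393.2
```

View pics/w9b.png

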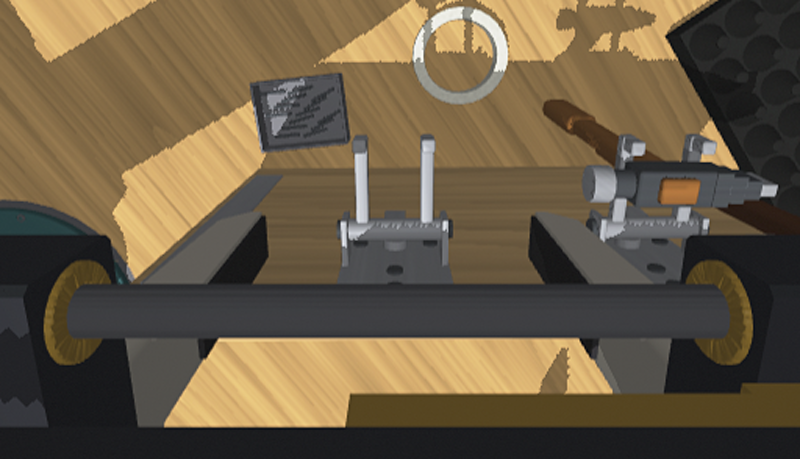

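The hammer hangs squarely on both prongs of hook_a, handle down between (head at (585..775,185)); hook_b is empty and level, prongs at columns 361 and 428, centred under the tool.

```bash
python3 -m jog '[{"delta_pos":[0,0,-20],"dr":[0,0,0]},{"delta_pos":[0,0,-45],"dr":[0,0,0]},{"delta_pos":[0,0,-70],"dr":[0,0,0]},{"delta_pos":[0,0,-95],"dr":[0,0,0]},{"delta_pos":[0,0,-115],"dr":[0,0,0]},{"delta_pos":[0,0,-130],"dr":[0,0,0]},{"delta_pos":[0,0,-142],"dr":[0,0,0]},{"delta_pos":[0,0,-150],"dr":[0,0,0]},{"delta_pos":[0,0,-150],"dr":[0,0,0]},{"delta_pos":[0,0,-150],"dr":[0,0,0]}]'
python3 -m jog '[{"delta_pos":[0,0,0],"dr":[0,0,0]},{"delta_pos":[0,0,0],"dr":[0,0,0]},{"delta_pos":[0,0,0],"dr":[0,0,0]},{"delta_pos":[0,0,0],"dr":[0,0,0]},{"delta_pos":[0,0,0],"dr":[0,0,0]},{"delta_pos":[0,0,0],"dr":[0,0,0]},{"delta_pos":[0,0,0],"dr":[0,0,0]},{"delta_pos":[0,0,0],"dr":[0,0,0]},{"delta_pos":[0,0,0],"dr":[0,0,0]},{"delta_pos":[0,0,0],"dr":[0,0,0]}]' 0.6
```

```text
time: 29.08
tcp_pos: [521.8, -55.5, 243.0]
tcp_rot: [180.0, -0.0, 54.6]
ft_force: [0.1, 0.5, 0.6]
grip_width: 1.004
time: 29.92
tcp_pos: [520.3, -54.1, 242.2]
tcp_rot: [-179.7, -0.0, 54.7]
ft_force: [-15.6, 11.7, 4.4]
grip_width: 0.514
```

```bash
python3 -m jog '[{"delta_pos":[-1.5,0.5,6.9],"dr":[0,0,0]},{"delta_pos":[-2.4,-0.8,13.6],"dr":[0,0,0]},{"delta_pos":[-3.9,-2.8,20],"dr":[0,0,0]},{"delta_pos":[-5.8,-5.6,26],"dr":[0,0,0]},{"delta_pos":[-8.3,-9.1,31.4],"dr":[0,0,0]},{"delta_pos":[-11.3,-13.3,36],"dr":[0,0,0]},{"delta_pos":[-14.6,-17.9,39.9],"dr":[0,0,0]},{"delta_pos":[-16.9,-21.3,42],"dr":[0,0,0]},{"delta_pos":[-19.4,-24.8,43.7],"dr":[0,0,0]},{"delta_pos":[-22,-28.4,44.9],"dr":[0,0,0]}]'
python3 - <<'E'
from h import *
o=manip.observe();print(o['ft_force'],bf(o['tcp_pos']), o['ft_force']@u0,o['ft_force']@f0)
c=cam('wrist'); np.savez('w10.npz',K=c[0],R=c[1],t=c[2]); save('wrist','w10.png')
E
```

```text
time: 30.75
tcp_pos: [499.8, -82.7, 287.9]
tcp_rot: [-179.9, -0.2, 54.7]
ft_force: [2.4, 16.3, -3.9]
grip_width: 0.51
[ 2.41251821 16.27586463 -3.85853276] world [499.8 -82.7 287.9] along 155.5 out 37.6 z 287.9 -7.461067608529304 14.664698102409933
```

```bash
python3 -m jog '[{"delta_pos":[0,0,0],"dr":[0,0,0]},{"delta_pos":[0,0,0],"dr":[0,0,0]},{"delta_pos":[0,0,0],"dr":[0,0,0]},{"delta_pos":[0,0,0],"dr":[0,0,0]},{"delta_pos":[0,0,20],"dr":[0,0,0]},{"delta_pos":[0,0,50],"dr":[0,0,0]},{"delta_pos":[0,0,60],"dr":[0,0,0]},{"delta_pos":[11.5,16.5,60],"dr":[0,0,0]},{"delta_pos":[23,33,60],"dr":[0,0,0]},{"delta_pos":[24.2,32.1,60],"dr":[0,0,0]}]' 0
python3 -m jog '[{"delta_pos":[0,0,0],"dr":[0,0,0]},{"delta_pos":[0,0,0],"dr":[0,0,0]},{"delta_pos":[0,0,0],"dr":[0,0,0]},{"delta_pos":[0,0,0],"dr":[0,0,0]},{"delta_pos":[0,0,0],"dr":[0,0,0]},{"delta_pos":[0,0,0],"dr":[0,0,0]},{"delta_pos":[0,0,0],"dr":[0,0,0]},{"delta_pos":[0,0,-15],"dr":[0,0,0]},{"delta_pos":[0,0,-30],"dr":[0,0,0]},{"delta_pos":[0,0,-40],"dr":[0,0,0]}]' 0.74
python3 - <<'E'
from h import *
o=manip.observe();print(o['ft_force'],bf(o['tcp_pos']),o['grip_width'], o['tcp_rot'])
c=cam('wrist'); np.savez('w11.npz',K=c[0],R=c[1],t=c[2]); save('wrist','w11.png')
E
```

```text
time: 31.63
tcp_pos: [525.0, -50.0, 347.1]
tcp_rot: [180.0, -0.0, 54.7]
ft_force: [1.0, -0.8, -0.2]
grip_width: 1.001
time: 32.47
tcp_pos: [523.6, -51.8, 306.0]
tcp_rot: [-180.0, 0.0, 54.6]
ft_force: [0.3, 0.1, -0.8]
grip_width: 0.332
[ 0.2583688   0.09181624 -0.77315508] world [523.6 -51.8 306. ] along 157.1 out 76.6 z 306.0 0.3320658149655541 [-1.79963703e+02  2.14187692e-02  5.46181984e+01]
```

```bash
python3 -m jog '[{"delta_pos":[-2,-3,0],"dr":[0,0,0]},{"delta_pos":[-4.5,-6.5,0],"dr":[0,0,0]},{"delta_pos":[-7.5,-10.5,0],"dr":[0,0,0]},{"delta_pos":[-10.5,-14.7,0],"dr":[0,0,0]},{"delta_pos":[-12.5,-17.5,0],"dr":[0,0,0]},{"delta_pos":[-14,-19.7,0],"dr":[0,0,0]},{"delta_pos":[-15.2,-21.4,0],"dr":[0,0,0]},{"delta_pos":[-16.2,-22.8,0],"dr":[0,0,0]},{"delta_pos":[-17.2,-24.2,0],"dr":[0,0,0]},{"delta_pos":[-18,-25.3,0],"dr":[0,0,0]}]'
python3 - <<'E'
from h import *
o=manip.observe();print(bf(o['tcp_pos']), o['ft_force']@u0,o['ft_force']@f0)
E
```

```text
time: 33.35
tcp_pos: [506.3, -77.0, 309.2]
tcp_rot: [179.8, -0.1, 54.7]
ft_force: [4.5, 4.1, 5.3]
grip_width: 0.256
world [506.3 -77.  309.2] along 157.5 out 46.0 z 309.2 1.2698214114697752 5.926373769420001
```

```bash
python3 -m jog '[{"delta_pos":[-0.35,-0.5,0],"dr":[0,0,0]},{"delta_pos":[-0.7,-1,0],"dr":[0,0,0]},{"delta_pos":[-1.05,-1.5,0],"dr":[0,0,0]},{"delta_pos":[-1.4,-2,0],"dr":[0,0,0]},{"delta_pos":[-1.75,-2.45,0],"dr":[0,0,0]},{"delta_pos":[-2.1,-2.95,0],"dr":[0,0,0]},{"delta_pos":[-2.4,-3.4,0],"dr":[0,0,0]},{"delta_pos":[-2.6,-3.7,0],"dr":[0,0,0]},{"delta_pos":[-2.8,-3.9,0],"dr":[0,0,0]},{"delta_pos":[-2.9,-4.1,0],"dr":[0,0,0]}]'
python3 - <<'E'
from h import *
o=manip.observe();print(bf(o['tcp_pos']), o['ft_force']@u0,o['ft_force']@f0)
E
```

```text
time: 34.18
tcp_pos: [503.3, -81.1, 309.1]
tcp_rot: [179.8, -0.1, 54.6]
ft_force: [2.9, 4.1, 5.4]
grip_width: 0.259
world [503.3 -81.1 309.1] along 157.5 out 41.0 z 309.1 -0.030556731096403434 5.024037457923166
```

```bash
python3 -m jog '[{"delta_pos":[-0.17,-0.25,0],"dr":[0,0,0]},{"delta_pos":[-0.35,-0.5,0],"dr":[0,0,0]},{"delta_pos":[-0.5,-0.7,0],"dr":[0,0,0]},{"delta_pos":[-0.7,-1,0],"dr":[0,0,0]},{"delta_pos":[-0.85,-1.2,0],"dr":[0,0,0]},{"delta_pos":[-1,-1.4,0],"dr":[0,0,0]},{"delta_pos":[-1.1,-1.6,0],"dr":[0,0,0]},{"delta_pos":[-1.2,-1.7,0],"dr":[0,0,0]},{"delta_pos":[-1.3,-1.8,0],"dr":[0,0,0]},{"delta_pos":[-1.4,-2,0],"dr":[0,0,0]}]'
python3 - <<'E'
from h import *
o=manip.observe();print(bf(o['tcp_pos']), o['ft_force']@u0,o['ft_force']@f0)
E
```

```text
time: 35.02
tcp_pos: [502.0, -83.0, 309.1]
tcp_rot: [179.8, -0.1, 54.7]
ft_force: [4.8, 7.0, 4.3]
grip_width: 0.262
world [502.  -83.  309.1] along 157.5 out 38.6 z 309.1 -0.16811672444882933 8.4821175005977
```

```bash
python3 -m jog '[{"delta_pos":[-0.17,-0.25,0],"dr":[0,0,0]},{"delta_pos":[-0.35,-0.5,0],"dr":[0,0,0]},{"delta_pos":[-0.5,-0.7,0],"dr":[0,0,0]},{"delta_pos":[-0.7,-1,0],"dr":[0,0,0]},{"delta_pos":[-0.85,-1.2,0],"dr":[0,0,0]},{"delta_pos":[-0.85,-1.2,0],"dr":[0,0,0]},{"delta_pos":[-0.85,-1.2,0],"dr":[0,0,0]},{"delta_pos":[-0.85,-1.2,0],"dr":[0,0,0]},{"delta_pos":[-0.85,-1.2,0],"dr":[0,0,0]},{"delta_pos":[-0.85,-1.2,0],"dr":[0,0,0]}]'
python3 - <<'E'
from h import *
o=manip.observe();print(bf(o['tcp_pos']), o['ft_force']@u0,o['ft_force']@f0)
E
```

```text
time: 35.85
tcp_pos: [501.9, -83.2, 309.2]
tcp_rot: [179.8, -0.3, 54.7]
ft_force: [11.7, 13.0, 4.5]
grip_width: 0.259
world [501.9 -83.2 309.2] along 157.5 out 38.4 z 309.2 2.0194087298911247 17.3955697616882
```

```bash
python3 -m jog '[{"delta_pos":[1.5,2.1,0],"dr":[0,0,0]},{"delta_pos":[5,7,0],"dr":[0,0,0]},{"delta_pos":[12,17,0],"dr":[0,0,0]},{"delta_pos":[20,28,0],"dr":[0,0,0]},{"delta_pos":[24,33.5,20],"dr":[0,0,0]},{"delta_pos":[26,36,50],"dr":[0,0,0]},{"delta_pos":[36,31,80],"dr":[0,0,0]},{"delta_pos":[50,20,100],"dr":[0,0,0]},{"delta_pos":[70,6,110],"dr":[0,0,0]},{"delta_pos":[77,0,110],"dr":[0,0,0]}]' 0
python3 - <<'E'
from h import *
o=manip.observe();print(o['ft_force'],bf(o['tcp_pos']))
c=cam('wrist'); np.savez('w12.npz',K=c[0],R=c[1],t=c[2]); w=save('wrist','w12.png')
cv2.imwrite('pics/w12b.png',cv2.resize(w[90:,:,::-1],(800,459),interpolation=cv2.INTER_CUBIC))
E
```

```text
time: 36.68
tcp_pos: [580.0, -84.5, 418.9]
tcp_rot: [179.9, -0.0, 54.6]
ft_force: [-1.3, 0.5, -1.0]
grip_width: 0.928
[-1.25004127  0.52199811 -0.97209097] world [580.  -84.5 418.9] along 222.0 out 82.6 z 418.9
```

View pics/w12b.png

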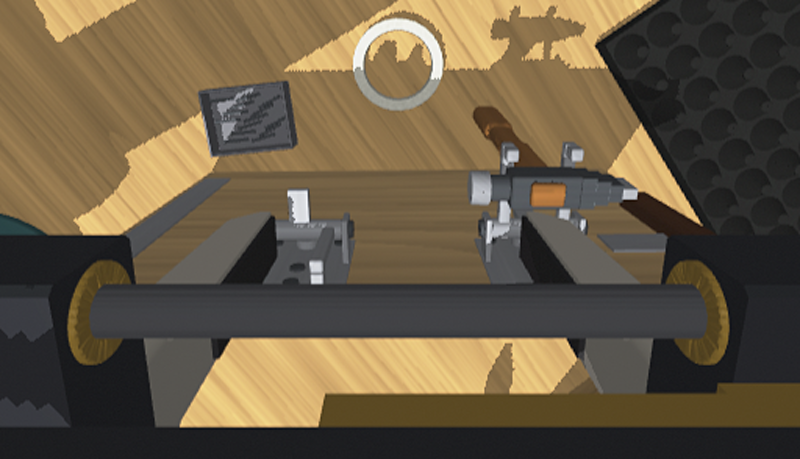

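Hammer hangs on hook_a (head (470..635,190)); hook_b is up with its heel out at (300,205) and a prong end at (317,262..285). Check its tip position for angle.

```bash
python3 - <<'E'
from h import *
d=np.load('w12.npz');c=(d['K'],d['R'],d['t'])
im=cv2.imread('pics/w12.png')
print([ (r,int(im[r,203].mean())) for r in range(245,285)])
for r in (257,258,264,265,271,272): print(r,bf(onz(c,203,r,322)))
print('hinge',bf(onz(c,347/1.5625,90+228/1.5625,264)),bf(onz(c,482/1.5625,90+228/1.5625,264)))
h=[ (r,int(im[r,190].mean())) for r in range(205,245)];print(h)
E
```

```text
[(245, 80), (246, 82), (247, 82), (248, 83), (249, 83), (250, 83), (251, 83), (252, 83), (253, 82), (254, 82), (255, 77), (256, 104), (257, 165), (258, 207), (259, 218), (260, 217), (261, 217), (262, 216), (263, 210), (264, 171), (265, 134), (266, 197), (267, 221), (268, 216), (269, 216), (270, 219), (271, 185), (272, 67), (273, 44), (274, 49), (275, 52), (276, 60), (277, 62), (278, 58), (279, 57), (280, 61), (281, 63), (282, 63), (283, 63), (284, 65)]
257 world [ 512.2 -102.4  322. ] along 177.1 out 28.8 z 322.0
258 world [ 511.6 -103.2  322. ] along 177.0 out 27.8 z 322.0
264 world [ 508.1 -107.7  322. ] along 176.8 out 22.0 z 322.0
265 world [ 507.5 -108.5  322. ] along 176.8 out 21.1 z 322.0
271 world [ 504.  -113.1  322. ] along 176.6 out 15.2 z 322.0
272 world [ 503.4 -113.9  322. ] along 176.5 out 14.3 z 322.0
hinge world [ 520.1 -110.7  264. ] along 188.3 out 26.6 z 264.0 world [ 594.9 -163.8  264. ] along 280.0 out 26.6 z 264.0
[(205, 95), (206, 95), (207, 95), (208, 95), (209, 93), (210, 86), (211, 111), (212, 190), (213, 226), (214, 219), (215, 218), (216, 218), (217, 219), (218, 220), (219, 220), (220, 221), (221, 221), (222, 222), (223, 223), (224, 223), (225, 223), (226, 224), (227, 224), (228, 225), (229, 226), (230, 227), (231, 230), (232, 203), (233, 122), (234, 146), (235, 141), (236, 119), (237, 124), (238, 122), (239, 118), (240, 113), (241, 110), (242, 102), (243, 91), (244, 90)]
```

hook_b sits at the buffer (angle ≈ 0). One gentle press on hook_a's tips, clear of the hammer, to confirm it is against the stop.

```bash
python3 -m jog '[{"delta_pos":[16,-10,0],"dr":[0,0,0]},{"delta_pos":[40,-25,0],"dr":[0,0,0]},{"delta_pos":[65,-41,0],"dr":[0,0,0]},{"delta_pos":[78.7,-49.4,0],"dr":[0,0,0]},{"delta_pos":[78.7,-49.4,-20],"dr":[0,0,0]},{"delta_pos":[78.7,-49.4,-50],"dr":[0,0,0]},{"delta_pos":[78.7,-49.4,-80],"dr":[0,0,0]},{"delta_pos":[78.7,-49.4,-105],"dr":[0,0,0]},{"delta_pos":[78.7,-49.4,-120],"dr":[0,0,0]},{"delta_pos":[78.7,-49.4,-120],"dr":[0,0,0]}]' 0.74
python3 - <<'E'
from h import *
o=manip.observe();print(o['ft_force'],bf(o['tcp_pos']))
E
python3 -m jog '[{"delta_pos":[0,0,-2],"dr":[0,0,0]},{"delta_pos":[0,0,-4],"dr":[0,0,0]},{"delta_pos":[0,0,-6],"dr":[0,0,0]},{"delta_pos":[0,0,-7.5],"dr":[0,0,0]},{"delta_pos":[0,0,-9],"dr":[0,0,0]},{"delta_pos":[0,0,-10],"dr":[0,0,0]},{"delta_pos":[0,0,-10.5],"dr":[0,0,0]},{"delta_pos":[0,0,-11],"dr":[0,0,0]},{"delta_pos":[0,0,-11.5],"dr":[0,0,0]},{"delta_pos":[0,0,-12],"dr":[0,0,0]}]'
```

```text
time: 37.57
tcp_pos: [655.4, -132.8, 292.9]
tcp_rot: [-179.7, 0.1, 54.6]
ft_force: [-0.2, 0.6, -0.7]
grip_width: 0.331
[-0.15017328  0.5811997  -0.69529114] world [ 655.4 -132.8  292.9] along 311.4 out 86.9 z 292.9
time: 38.4
tcp_pos: [656.4, -133.7, 285.3]
tcp_rot: [180.0, -0.0, 54.6]
ft_force: [-0.5, -0.0, 0.7]
grip_width: 0.259
```

```bash
python3 -m jog '[{"delta_pos":[1.5,-0.8,-0.4],"dr":[0,0,0]},{"delta_pos":[1.5,-0.8,-0.8],"dr":[0,0,0]},{"delta_pos":[1.5,-0.8,-1.2],"dr":[0,0,0]},{"delta_pos":[1.5,-0.8,-1.6],"dr":[0,0,0]},{"delta_pos":[1.5,-0.8,-2],"dr":[0,0,0]},{"delta_pos":[1.5,-0.8,-2.3],"dr":[0,0,0]},{"delta_pos":[1.5,-0.8,-2.6],"dr":[0,0,0]},{"delta_pos":[1.5,-0.8,-2.8],"dr":[0,0,0]},{"delta_pos":[1.5,-0.8,-3],"dr":[0,0,0]},{"delta_pos":[1.5,-0.8,-3],"dr":[0,0,0]}]'
```

```text
time: 39.23
tcp_pos: [657.9, -134.6, 282.6]
tcp_rot: [180.0, -0.0, 54.6]
ft_force: [-0.4, 0.0, 3.0]
grip_width: 0.263
```

```bash
python3 -m jog '[{"delta_pos":[0,0,-0.1],"dr":[0,0,0]},{"delta_pos":[0,0,-0.3],"dr":[0,0,0]},{"delta_pos":[0,0,-0.5],"dr":[0,0,0]},{"delta_pos":[0,0,-0.7],"dr":[0,0,0]},{"delta_pos":[0,0,-0.8],"dr":[0,0,0]},{"delta_pos":[0,0,-0.8],"dr":[0,0,0]},{"delta_pos":[0,0,-0.8],"dr":[0,0,0]},{"delta_pos":[0,0,-0.8],"dr":[0,0,0]},{"delta_pos":[0,0,-0.8],"dr":[0,0,0]},{"delta_pos":[0,0,-0.8],"dr":[0,0,0]}]'
```

```text
time: 40.07
tcp_pos: [658.0, -134.6, 282.3]
tcp_rot: [179.9, -0.0, 54.6]
ft_force: [-0.4, 0.6, 7.2]
grip_width: 0.256
```

```bash
python3 -m jog '[{"delta_pos":[0,0,-0.1],"dr":[0,0,0]},{"delta_pos":[0,0,-0.2],"dr":[0,0,0]},{"delta_pos":[0,0,-0.4],"dr":[0,0,0]},{"delta_pos":[0,0,-0.5],"dr":[0,0,0]},{"delta_pos":[0,0,-0.6],"dr":[0,0,0]},{"delta_pos":[0,0,-0.6],"dr":[0,0,0]},{"delta_pos":[0,0,-0.6],"dr":[0,0,0]},{"delta_pos":[0,0,-0.6],"dr":[0,0,0]},{"delta_pos":[0,0,-0.6],"dr":[0,0,0]},{"delta_pos":[0,0,-0.6],"dr":[0,0,0]}]'
```

```text
time: 40.9
tcp_pos: [658.1, -134.5, 282.0]
tcp_rot: [179.9, -0.0, 54.6]
ft_force: [-1.8, 0.6, 8.9]
grip_width: 0.258
```

Firm: 8.9 N held with the tips moving only 0.3 mm. Retreat and hand in after a last check.

```bash
python3 -m jog '[{"delta_pos":[0,0,2],"dr":[0,0,0]},{"delta_pos":[0,0,10],"dr":[0,0,0]},{"delta_pos":[0,0,30],"dr":[0,0,0]},{"delta_pos":[0,0,60],"dr":[0,0,0]},{"delta_pos":[0,0,100],"dr":[0,0,0]},{"delta_pos":[0,0,130],"dr":[0,0,0]},{"delta_pos":[-30,20,145],"dr":[0,0,0]},{"delta_pos":[-60,40,145],"dr":[0,0,0]},{"delta_pos":[-80,60,145],"dr":[0,0,0]},{"delta_pos":[-80,60,145],"dr":[0,0,0]}]'
python3 - <<'E'
from h import *
o=manip.observe();print(o['ft_force'],bf(o['tcp_pos']))
c=cam('wrist'); w=save('wrist','w13.png')
cv2.imwrite('pics/w13b.png',cv2.resize(w[90:,:,::-1],(800,459),interpolation=cv2.INTER_CUBIC))
E
```

```text
time: 41.73
tcp_pos: [575.2, -72.1, 428.4]
tcp_rot: [179.9, -0.1, 54.7]
ft_force: [0.7, -0.8, 1.2]
grip_width: 0.261
[ 0.72153057 -0.82986134  1.19666772] world [575.2 -72.1 428.4] along 210.9 out 89.9 z 428.4
```

```bash
python3 - <<'E'
from h import *
for n in ('w12','w13'):
    im=cv2.imread(f'pics/{n}.png');h=cv2.cvtColor(im,cv2.COLOR_BGR2HSV)
    m=cv2.inRange(h,(8,170,150),(18,255,255));k,_,s,ce=cv2.connectedComponentsWithStats(m)
    i=1+np.argmax(s[1:,4]);print(n,ce[i],s[i])
    if n=='w12': d=np.load('w12.npz');c=(d['K'],d['R'],d['t'])
    else: c=cam('wrist')
    print(bf(onz(c,*ce[i],295)))
print(ticket.sign_off())
E
```

```text
Traceback (most recent call last):
ValueError: attempt to get argmax of an empty sequence
```

```bash
python3 - <<'E'
from h import *
im=cv2.imread('pics/w12.png');ref=im[212:220,344:358].reshape(-1,3).mean(0);print(ref)
for n in ('w12','w13'):
    im=cv2.imread(f'pics/{n}.png')
    m=(np.abs(im.astype(float)-ref).max(2)<22).astype(np.uint8);k,_,s,ce=cv2.connectedComponentsWithStats(m)
    if k<2: print(n,'none'); continue
    i=1+np.argmax(s[1:,4]);print(n,ce[i],s[i])
    if n=='w12': d=np.load('w12.npz');c=(d['K'],d['R'],d['t'])
    else: c=cam('wrist')
    print(bf(onz(c,*ce[i],295)))
E
```

```text
[ 66.01785714 123.26785714 184.82142857]
w12 [350.54811715 215.42677824] [341 210  21  12 239]
world [ 640.7 -156.7  295. ] along 313.3 out 58.9 z 295.0
w13 [299.89905363 176.08832808] [282 146  39  55 317]
world [619.1 -88.2 295. ] along 256.0 out 102.2 z 295.0
```

```bash
python3 - <<'E'
from h import *
c=cam('wrist');im=cv2.imread('pics/w13.png')
p=proj(c,[640.7,-156.7,295]);print('expected',p)
ref=np.array([66,123,185.])
m=(np.abs(im.astype(float)-ref).max(2)<30).astype(np.uint8);k,_,s,ce=cv2.connectedComponentsWithStats(m)
for i in range(1,k):
    if s[i,4]>40: print(ce[i].round(1),s[i],bf(onz(c,*ce[i],295)))
E
```

```text
expected [356.95600328 219.9747955 ]
[83.9 23. ] [ 69   1  29  40 318] world [542.2 126.7 295. ] along 68.9 out 232.9 z 295.0
[92.2  8.5] [ 79   0  22  25 294] world [555.4 130.9 295. ] along 77.1 out 243.9 z 295.0
[260.3  14.6] [249   0  22  28  81] world [667.6  46.  295. ] along 217.7 out 239.7 z 295.0
[336.6  23.7] [319   0  36  49 408] world [716.3   3.  295. ] along 282.4 out 232.9 z 295.0
[347.8  25.8] [329   0  41  63 313] world [723.2  -3.8 295. ] along 291.9 out 231.3 z 295.0
[367.7  21.2] [ 338    0   54   59 1415] world [738.8 -10.5 295. ] along 308.5 out 234.9 z 295.0
[250.4  58.8] [218  14  58  74 577] world [640.7  22.6 295. ] along 209.4 out 205.0 z 295.0
[76.1 43. ] [ 66  21  24  38 421] world [526.2 119.  295. ] along 60.2 out 217.3 z 295.0
[239.9  62.2] [215  22  44  70 285] world [631.7  25.7 295. ] along 200.3 out 202.3 z 295.0
[218.5  74.1] [ 184   30   68   84 2406] world [610.7  28.6 295. ] along 181.4 out 192.6 z 295.0
[334.5  44.7] [325  31  21  29  98] world [706.2  -9.9 295. ] along 281.6 out 216.5 z 295.0
[325.5  51.8] [318  41  16  23  77] world [696.9 -
[... 2866 characters left out ...]
 370] world [419.5  28.8 295. ] along 25.5 out 82.0 z 295.0
[ 49.8 199.5] [ 18 162  53  62 206] world [410.8  31.2 295. ] along 17.0 out 79.0 z 295.0
[280.6 182.8] [259 162  43  40 616] world [600.6 -83.1 295. ] along 237.9 out 95.7 z 295.0
[195. 193.] [167 170  52  32 641] world [528.4 -44.  295. ] along 156.4 out 85.7 z 295.0
[156.6 197.2] [150 193  14   9  71] world [495.8 -26.1 295. ] along 119.5 out 81.5 z 295.0
[  4.5 213.7] [  0 206  13  18  48] world [365.1  46.2 295. ] along -28.9 out 64.7 z 295.0
[358.2 219.4] [348 213  22  13 217] world [ 642.  -156.9  295. ] along 314.4 out 59.5 z 295.0
[506.  312.8] [501 308  10  12  49] world [ 716.1 -335.6  295. ] along 478.3 out -43.3 z 295.0
```

The hammer's wood is at (358,219), where it was expected to within about 1 px, so it has not moved. Handing in.

```bash
python3 -c "
from bench import ticket; print(ticket.sign_off())"
```

```text
the job is handed in; nothing more can be done
None
```

I carried out all the steps and handed the job in at about 42 s; no verdict was reported.

- **Empty hook (hook_a):** I swung it down and pressed it onto its stop screw. The push rose to about 17 N where the fingers bear, some 13 N at the tips.
- **Hammer:** I moved it over and set it down on hook_a with about 7 N. In the last pictures it hangs squarely on both prongs with its handle between them, about 57 mm out from the board and within about 1 mm of the middle. After my final press on hook_a it had not moved by more than about 1 mm.
- **Emptied hook (hook_b):** I folded it onto its buffer. The push rose sharply to 17 N on contact, part of it hinge friction, and the measured angle was about 0 rad.
- **Stop check:** A second press on hook_a's tips, clear of the hammer, held 8.9 N with the tips moving only about 0.3 mm.

Not confirmed or not as planned:
- **Stop-screw force:** I could not read the heel's force on its stop screw directly. That it still presses is inferred from those pushes.
- **First two moves on hook_a:** Gripping the prongs gave wrist forces of about 22 N vertically with the hook still short of its stop. One of those grips was unintended, because the fingers had not finished closing before I lowered them.
- **Other things on the bench:** Tub, tape, rule and mat looked undisturbed in the wrist pictures; I did not measure them or compare the rest.
- **Last picture:** The viewer's limit of 12 was reached, so I checked it by numbers only: the hammer and the pose, not hook_b again.

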